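# Draw the stirrer shaft from the drying tube and clip it in the rack

### The job

Draw the steel stirrer shaft out of the drying unit's horizontal glass tube hand over hand: pull it a stretch, let go of it while it still rests in the tube, take it again nearer the tube, until it is right out. Then press it down into both slots of the storage rack, roughly centred, until the sprung keepers close over it, and let go. Do not drop the shaft, and leave the bottle, the beaker and the jar standing where they are.

Things in the scene. Friction and masses are not known exactly. Their poses are not given: they have to be found in the camera images.
- dryer: Fixed off-white drying unit, beige head, glass tube. Origin on the bench under the tube's mouth; x points from the mouth into the tube (the shaft comes out along -x), z up. Tube x = +2 to +240 mm, outside diameter 24, bore 17, level. Saddle under it, 50 wide, 91 high, from x = +38. End block 150 wide, 210 high, x = 240 to 340. Base strip 70 wide, 12 high, out to x = -275.
- mouth (a point): Point on the shaft's axis at the mouth of the tube, 70 mm above the bench (the shaft lies on the bottom of the bore, y = 0); axes as the drying unit's.
- head_edge (a point): Middle of the lower front edge of the head that overhangs tube and shaft: 35 mm before the mouth (-x), 160 mm above the bench. The head is 110 wide, 26 thick, and runs back to the end block. To grip the shaft near the mouth the hand must lean away from the unit, towards -x, by about 35 degrees.
- rest_near (a point): Seated shaft's axis in the near rest, 150 mm before the mouth, 69 mm above the bench. The rest is a white block 12 mm thick along x, 60 wide, with an open-topped 45 degree V notch, 78 mm high at its edges. The drawn shaft slides through the V; a hand holding the shaft cannot pass, so one pull spans only mouth to rest.
- rest_far (a point): The same in the far rest, 250 mm before the mouth. The two rests together carry the shaft when it is right out of the tube with its middle between them; between the rests it is open down to the base strip.
- shaft: Straight stainless stirrer shaft, diameter 12, length 260 mm, round ends, 0.10 to 0.18 kg. Origin at its middle on the axis; x along it, into the tube at the start (it may roll about x). At first 52 to 66 mm stick out of the mouth, the rest lies loose in the tube. Let go, it stays put while its middle is in the tube or its front end lies over the near rest.
- rack: Fixed storage rack: grey base 190 x 100 x 10 mm, two white slotted posts at x = -55 and +55, each 12 thick along x, 76 high, with a slanted lip on the -y side up to 88. Origin on the bench under the middle; x is the direction in which the shaft is to lie (either way round), z up. Slots open upward, from y = -11 to +13, V bottom. Open between the posts down to the base.
- rack_seat (a point): Where the middle of the fully seated shaft lies: over the rack's middle (y = 0), 45 mm above the bench; axes as the rack's.
- keeper_a (a joint): Sprung steel flap over the slot at x = -55 of the rack, 18 mm long, hinged at y = +13, 75 mm above the bench. 0: level across the slot; it swings down into the slot (to 1.5 rad) when the shaft is pressed onto it from above (2 to 5 N), cannot swing up, and springs back to 0 over the shaft once that is some 25 mm below the hinge.
- keeper_b (a joint): The same flap over the slot at x = +55 of the rack.
- reagent: Amber glass bottle with black cap, 60 mm diameter, 130 high, standing; origin at the centre of its underside. Leave it alone.
- beaker: Clear glass beaker, 68 mm diameter, 85 high, standing; origin at the centre of its underside. Leave it alone.
- jar: Small clear glass jar with white lid, 52 mm diameter, 60 high, standing; origin at the centre of its underside. Leave it alone.

How it is judged:
By the outcome, as a careful person would: the job done as asked, in the order asked, and still so for the second after the job is handed in, with the robot touching nothing.
It also fails if it takes over 64 s, if anything falls off the work surface, if the arm or the gripper's body presses on something with over 40 N, if the wrist force passes 120 N, or if a joint passes its speed limit or range.

### The arm

A 6-joint arm with a two-finger parallel gripper is mounted at the origin on the work surface. World frame = base frame: x ahead of the robot, y to its left, z up, the work surface at z = 0. Lengths are in mm, angles in rad, forces in N, time in s.
With the tool pointing down it reaches from about 300 to 775 mm from the base axis. Payload 14.6 kg.
Tool frame: the origin (TCP) lies midway between the tips of the shut fingers; the grasp point (between the pads) lies 19 mm behind it (manip.grip_point_offset is the distance from the TCP to the grasp point, in mm); x points along the fingers, z is the direction in which the jaws open and shut, and the axes are right-handed (so a half turn about x gives the same grasp; the last joint's range is limited). The gripper opens to 94 mm and grips with 3 to 60 N. Pads are 16 mm wide; open, the fingers measure 119 mm over their backs; the gripper's body (75 mm by 177 mm) begins 78 mm behind the grasp point.
Start: joints at [1.188, 0.3, 1.521, -0, 1.321, -0.067], TCP at [170.815, 522.792, 205.446] pointing down, gripper open.
Joint ranges: [-3.03, 3.03], [-0.79, 2.21], [0.23, 2.52], [-1.04, 4.18], [0, 3.07], [-2.55, 2.55]. Speed limits (rad/s): [2.22, 2.22, 2.57, 3.14, 3.14, 3.14].

### API

Orientations are given as [roll, pitch, yaw] about the fixed x, y, z axes, in that order (R = Rz(yaw) Ry(pitch) Rx(roll)).
In Python, from cell import manip, camera, calibration, order gives the robot as it stands.
- The arm moves only by the tool jog_arm, never from a script. Its arguments are lists of equal length, an entry for each row: "turn": the turn, a rotation vector about the tool's x, y, z in degrees, a list of three; "dp": the shift along the tool's x, y, z in cm, a list of three; "gripper": the closure, from 0 (fully open) to 1 (shut). In form: {"turn": [[ax, ay, az], ...], "dp": [[tx, ty, tz], ...], "gripper": [gripper, ...]}. A call has 1 to 8 rows; each row shifts and turns the pose as measured when the row begins, along the tool's axes as they then stand; what a row does not reach is not made up. A row lasts 1/8 s, in which the tool goes at most 62.5 mm and 10.7 degrees, less where a joint would pass 70% of its speed; a pose out of reach is approached as far as the arm can. A call is refused whole if a number of a shift passes 6.25 or a number of a turn 10.7, either way. A call with a gripper value outside its range is refused whole. The fingers move at their own pace and stop on an object; "grip_force" is the grip in N (left out, the last holds). Time passes only in rows, so rows that do not move let the fingers close. It gives the time, the measured TCP pose, the force and the opening at its end, in the units of the state.
- manip.read_state(): the state, without advancing time (a new reading comes with each control period).
- camera(name): name is "scene" or "top" or "wrist"; returns (picture, depth): 420x560x3 uint8, red, green, blue; 420x560 float32, mm along the optical axis (not along the pixel's ray), 0 where there is no reading.
- calibration(name): a dict with "K" (3x3 intrinsics, pixels), "world_from_camera" (4x4, takes a point from camera to world coordinates). Camera axes: x right, y down, z forward; pixel columns grow to the right and rows downward; lengths in mm; the calibration is good to about 2 mm. A picture is of the moment at which its call begins: read the wrist's pose just before it. calibration takes no time and is no camera call; for the wrist camera it gives the pose at the moment of the call.
- order.sign_off(): hands the job in, once; it reports no verdict.
The state is a dict: "clock": time; "joints": joint angles; "qd": joint speeds; "effort": joint torques, N m; "eef_pos": TCP position; "eef_rot": TCP orientation; "wrist_force": force on the tool from outside, world axes, zero at the start; "moment": the same for the moment, N m; "finger_gap": finger opening in mm.
Only numpy, scipy, OpenCV 4.12 (cv2) and the standard library are available. Lean on these libraries where they do the work, as an engineer would, in place of code of your own. Each camera call takes 0.05 s, during which the arm holds its last target.

## Working session

There is one attempt and no reset: what is moved stays moved. The work goes in short steps, Python scripts to look and compute and a tool call to move; the robot and the scene stay as the last step left them, time stands still between calls to the robot, and variables do not carry over. Pictures are saved under pics/ and viewed, and the job is handed in when it is done.

Besides the shell and the picture viewer there is one more tool, called after "Request:" as name(argument=value, ...) on one line, values as JSON. jog_arm: Moves the arm, as the interface text tells. Its arguments: {"type":"object","properties":{"turn":{"type":"array","items":{"type":"array","items":{"type":"number"}}},"dp":{"type":"array","items":{"type":"array","items":{"type":"number"}}},"gripper":{"type":"array","items":{"type":"number"}},"grip_force":{"type":"number"}},"required":["turn","dp","gripper"]}

```bash
ls; mkdir -p pics; python3 - <<'E'
from cell import manip,camera,calibration
import cv2,numpy as np
print(manip.read_state(), manip.grip_point_offset)
for n in("scene","top"):
    p,d=camera(n); c=calibration(n)
    cv2.imwrite(f"pics/{n}0.png",p[:,:,::-1]); np.savez(f"pics/{n}0.npz",p=p,d=d,K=c["K"],T=c["world_from_camera"])
    print(n,np.round(c["K"],1),np.round(c["world_from_camera"],3))
E
```

```text
pics
{'clock': 0.0, 'joints': array([ 1.18835689e+00,  3.00476698e-01,  1.52159735e+00, -2.53793648e-05,
        1.32069297e+00, -6.65955752e-02]), 'qd': array([ 0.00021454,  0.00057345,  0.00036337, -0.00051465, -0.00038617,
        0.00124942]), 'effort': array([ 9.66912557e-04, -5.31803298e+01, -3.52722323e+01,  7.08350586e-02,
        2.44040682e-02, -5.50211814e-05]), 'eef_pos': array([170.74662276, 522.54200415, 204.8763779 ]), 'eef_rot': array([ 3.09592642,  1.5696217 , -1.93230013]), 'wrist_force': array([-0.29400838, -0.11555931, -0.82174035]), 'moment': array([-0.02033833, -0.03312581,  0.0144304 ]), 'finger_gap': 94.05591308774902} 18.8
scene [[433.    0.  279.9]
 [  0.  433.  211.5]
 [  0.    0.    1. ]] [[-2.280000e-01  7.300000e-01 -6.450000e-01  1.158627e+03]
 [ 9.740000e-01  1.640000e-01 -1.590000e-01  1.594370e+02]
 [-1.000000e-02 -6.640000e-01 -7.480000e-01  8.316430e+02]
 [ 0.000000e+00  0.000000e+00  0.000000e+00  1.000000e+00]]
top [[465.8   0.  276.1]
 [  0.  465.8 200.6]
 [  0.    0.    1. ]] [[ 1.600000e-02 -9.840000e-01  1.800000e-01  3.670770e+02]
 [-1.000000e+00 -1.500000e-02  6.000000e-03 -3.944000e+00]
 [-3.000000e-03 -1.800000e-01 -9.840000e-01  1.189287e+03]
 [ 0.000000e+00  0.000000e+00  0.000000e+00  1.000000e+00]]
```

View pics/scene0.png

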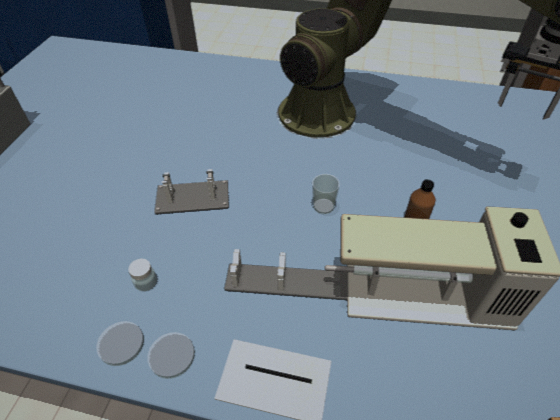

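View pics/top0.png

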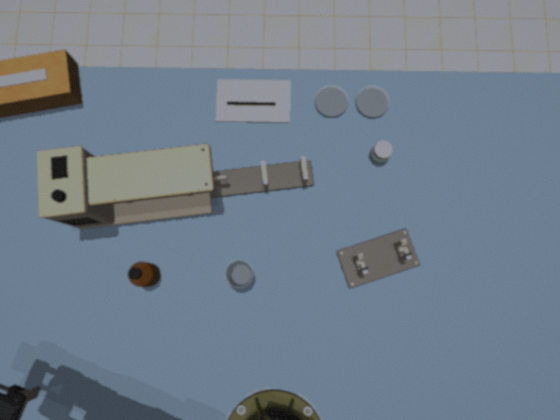

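```bash
cat > h.py <<'E'
import numpy as np,cv2
def load(n):
    z=np.load(f"pics/{n}.npz"); return z["p"],z["d"],z["K"],z["T"]
def cloud(d,K,T):
    v,u=np.mgrid[:d.shape[0],:d.shape[1]]
    P=np.stack([(u-K[0,2])/K[0,0]*d,(v-K[1,2])/K[1,1]*d,d],-1)
    return P@T[:3,:3].T+T[:3,3]
E
python3 - <<'E'
from h import *
for n in("scene0","top0"):
    p,d,K,T=load(n); W=cloud(d,K,T); ok=d>0
    print(n,"bench z",np.median(W[ok&(abs(W[...,2])<15)][:,2]))
    pp=p.astype(int)
    for nm,zl,zh in(("head",180,192),("block",205,216),("rackbase",6,16)):
        m=ok&(W[...,2]>zl)&(W[...,2]<zh)&(W[...,0]>200)
        k,l,s,c=cv2.connectedComponentsWithStats(m.astype(np.uint8),connectivity=4)
        for i in range(1,k):
            if s[i,4]>250:
                q=W[l==i]; r=cv2.minAreaRect(q[:,:2].astype(np.float32)); print(nm,s[i],np.round(r[0],1),np.round(r[1],1),round(r[2],2),"z",np.round(np.median(q[:,2]),1))
cs=[]
p,d,K,T=load("top0")
a=cv2.resize(p[130:230,200:330],None,fx=6,fy=6,interpolation=cv2.INTER_CUBIC); cv2.imwrite("pics/topcrop.png",a[:,:,::-1])
b=cv2.resize(p[220:300,320:430],None,fx=7,fy=7,interpolation=cv2.INTER_CUBIC); cv2.imwrite("pics/rackcrop.png",b[:,:,::-1])
p,d,K,T=load("scene0")
a=cv2.resize(p[200:310,210:360],None,fx=5,fy=5,interpolation=cv2.INTER_CUBIC); cv2.imwrite("pics/scrop.png",a[:,:,::-1])
E
```

```text
scene0 bench z 0.15684839555649432
head [ 340  214  217   70 7194] [606.  331.6] [147.1 371.6] 6.38 z 185.9
block [ 485  206   75   70 3496] [587.7 468.3] [151.5 101.3] 7.75 z 210.1
rackbase [ 154  180   74   34 1745] [ 446.2 -256.7] [103.7 189.8] 18.67 z 9.8
rackbase [ 224  263  293   67 7353] [643.9 215.6] [108.5 615.1] 6.3 z 13.0
rackbase [  96  321   47   44 1553] [ 862.4 -251. ] [89.5 90.1] 1.38 z 12.0
rackbase [ 147  332   47   46 1628] [ 862.  -140.8] [90.8 89. ] 47.34 z 11.9
rackbase [245 363  67  21 321] [851.1  73. ] [131.4  12.7] 89.04 z 11.1
top0 bench z -0.5162203485556347
head [  75  144  139   72 5984] [596.3 294.6] [149.2 302.8] 3.56 z 185.2
block [  37  146   49   72 2924] [584.  468.4] [150. 101.] 7.98 z 209.5
rackbase [315  85  34  32 822] [ 858.6 -140.8] [89.2 88.6] 0.62 z 10.7
rackbase [356  85  34  33 821] [ 858.8 -250.7] [88.3 90. ] 64.39 z 10.8
rackbase [ 103  160  212   66 4005] [602.1 178.5] [104.8 556.5] 16.1 z 11.9
rackbase [ 337  228   84   61 2343] [ 441.6 -255.7] [ 99.2 190.3] 18.86 z 9.3
```

View pics/topcrop.png

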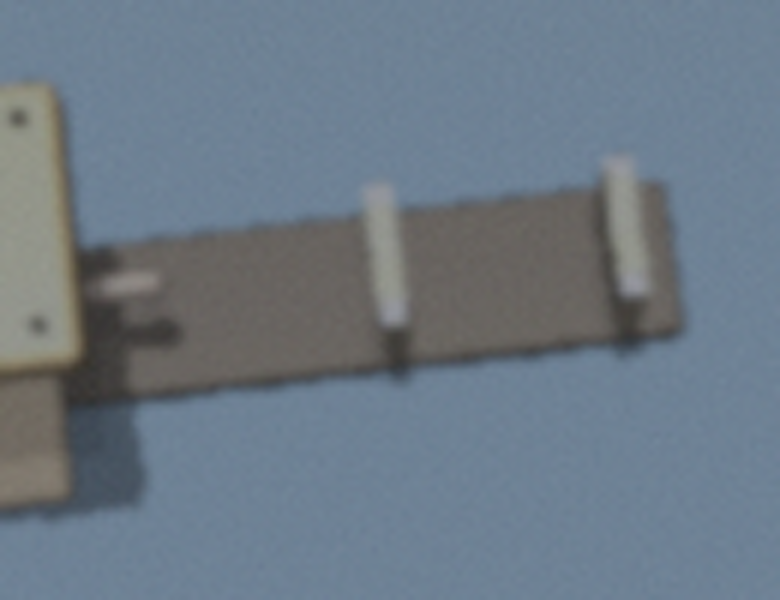

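View pics/rackcrop.png

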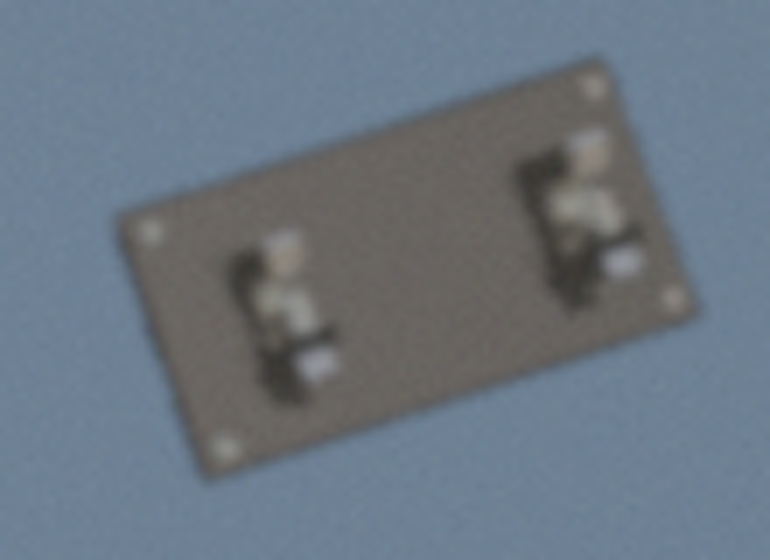

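View pics/scrop.png

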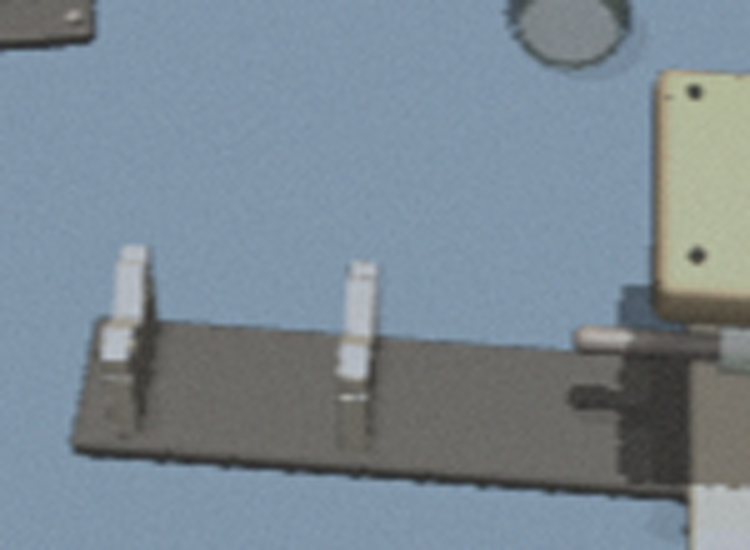

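```bash
python3 - <<'E'
from h import *
a=np.radians(97.86); ex=np.array([np.cos(a),np.sin(a)]); ey=np.array([-ex[1],ex[0]])
m0=np.array([585.8,468.3])-290*ex; print("mouth",m0)
b=np.radians(108.77); rx=np.array([np.cos(b),np.sin(b)]); ry=np.array([-rx[1],rx[0]]); r0=np.array([443.9,-256.2])
for n in("scene0","top0"):
    p,d,K,T=load(n); W=cloud(d,K,T); ok=d>0
    L=np.stack([(W[...,:2]-m0)@ex,(W[...,:2]-m0)@ey,W[...,2]],-1)
    R=np.stack([(W[...,:2]-r0)@rx,(W[...,:2]-r0)@ry,W[...,2]],-1)
    def rep(nm,Q,lo,hi):
        m=ok&np.all((Q>lo)&(Q<hi),-1); q=Q[m]
        if len(q): print(n,nm,len(q),"1%",np.round(np.percentile(q,2,0),1),"99%",np.round(np.percentile(q,98,0),1),"med",np.round(np.median(q,0),1))
    rep("head",L,[-60,-90,183],[200,90,189])
    rep("headfrontL",L,[-60,-90,183],[30,90,189]);
    rep("headback",L,[130,-90,183],[230,90,189]);
    rep("shaft",L,[-70,-15,62],[-36,15,85])
    rep("rest_n",L,[-170,-50,73],[-130,50,90])
    rep("rest_f",L,[-270,-50,73],[-230,50,90])
    rep("strip",L,[-290,-60,8],[-170,60,20])
    rep("strip2",L,[-140,-60,8],[-80,60,20])
    for s in(-55,55):
        rep(f"post{s}",R,[s-15,-40,50],[s+15,40,100])
        rep(f"post{s} lip",R,[s-15,-40,80],[s+15,40,100])
        rep(f"post{s} y+",R,[s-15,15,70],[s+15,40,100])
        rep(f"post{s} y-",R,[s-15,-40,70],[s+15,-12,100])
    for nm,c in(("bottle",1),):
        m=ok&(W[...,2]>25)&(W[...,2]<150)&(W[...,0]>150)
        k,l,s,c=cv2.connectedComponentsWithStats(m.astype(np.uint8))
        for i in range(1,k):
            if s[i,4]>40: print(s[i],np.round(np.median(W[l==i],0)),np.round(W[l==i].max(0)))
E
```

```text
mouth [625.4583719  181.02449889]
scene0 head 5531 1% [-27.7 -53.8 183.5] 99% [195.5  48.6 188.3] med [ 85.5  -6.2 185.9]
scene0 headfrontL 1460 1% [-31.2 -53.6 183.4] 99% [ 28.8  48.4 188.3] med [ -1.3  -6.2 185.8]
scene0 headback 2438 1% [131.9 -53.9 183.5] 99% [228.1  48.5 188.3] med [179.9  -6.2 185.9]
scene0 shaft 62 1% [-58.   -7.3  68.6] 99% [-37.    3.7  77.6] med [-47.3  -3.8  74.2]
scene0 rest_n 66 1% [-155.   -29.2   73. ] 99% [-143.7   27.    78.4] med [-149.3   11.6   74.5]
scene0 rest_f 68 1% [-254.9  -29.6   73.2] 99% [-244.4   28.1   78.4] med [-249.1   10.2   75. ]
scene0 strip 1026 1% [-271.8  -35.1    8.7] 99% [-171.6   31.5   15.3] med [-213.    -5.8   11.9]
scene0 strip2 727 1% [-138.7  -35.3    8.8] 99% [-81.4  31.1  15. ] med [-109.9   -3.5   11.8]
scene0 post-55 128 1% [-61.4 -25.2  51.1] 99% [-47.6  24.   88.4] med [-54.1 -14.7  74.1]
scene0 post-55 lip 13 1% [-61.4 -23.3  80.7] 99% [-48.4   3.7  89.4] med [-54.1 -22.1  85.7]
scene0 post-55 y+ 12 1% [-59.6  15.3  74. ] 99% [-47.8  25.2  77.1] med [-54.5  21.5  74.8]
scene0 post-55 y- 36 1% [-61.3 -25.3  71. ]
[... 2242 characters left out ...]
6 80.4] med [55.6 20.1 76.6]
top0 post55 y- 24 1% [ 49.6 -20.8  73.7] 99% [ 62.  -12.7  90.8] med [ 57.2 -16.7  83.5]
[   0   49   80   66 4047] [872. 619.  78.] [962. 735.  87.]
[371 140  22  23 362] [ 706. -262.   58.] [ 734. -239.   65.]
[300 156   9  28 162] [654. -65.  69.] [685. -56.  79.]
[261 160   8  28 134] [640.  33.  71.] [674.  42.  80.]
[214 175  14   6  67] [628. 141.  74.] [634. 157.  80.]
[ 56 204  59  24 642] [515. 420.  89.] [564. 505. 150.]
[396 239  16  22 207] [ 457. -307.   67.] [ 481. -295.   90.]
[354 253  15  22 174] [ 421. -203.   74.] [ 446. -191.   92.]
[225 259  29  29 301] [400. 100.  73.] [428. 121.  90.]
[128 261  31  26 633] [390. 308.  90.] [420. 349. 135.]
```

```bash
cat >> h.py <<'E'
from scipy.spatial.transform import Rotation as Ro
DA=97.86; M0=np.array([625.5,181.0,0.]); RA=108.77; R0=np.array([443.3,-256.4,0.])
def frame(which):
    a=np.radians(DA if which=='d' else RA); ex=np.array([np.cos(a),np.sin(a),0]); ez=np.array([0,0,1.])
    return np.stack([ex,np.cross(ez,ex),ez],1),(M0 if which=='d' else R0)
def target(which,p,lean,flip=1):
    """p = grasp point in frame; lean deg: tips toward +x"""
    F,o=frame(which); l=np.radians(lean)
    tx=np.array([np.sin(l),0,-np.cos(l)]); tz=np.array([0,flip*1.,0]); ty=np.cross(tz,tx)
    R=F@np.stack([tx,ty,tz],1); g=o+F@np.array(p,float)
    return R,g+R[:,0]*18.8
def cur():
    from cell import manip
    s=manip.read_state(); return s,Ro.from_euler('xyz',s['eef_rot']).as_matrix(),np.array(s['eef_pos'])
def local(which):
    s,R,t=cur(); F,o=frame(which); g=t-18.8*R[:,0]
    print("clk",round(float(s['clock']),2),"grasp in",which,np.round(F.T@(g-o),1),"toolx",np.round(F.T@R[:,0],3),"toolz",np.round(F.T@R[:,2],3),"wf",np.round(F.T@s['wrist_force'],1),"gap",round(float(s['finger_gap']),1),"q",np.round(s['joints'],2))
def plan(which,p,lean,flip=1,start=None):
    s,R,t=cur()
    if start is not None: R,t=start
    Rt,tt=target(which,p,lean,flip)
    print("dp cm (tool axes now)",np.round(R.T@(tt-t)/10,2),"turn deg",np.round(np.degrees(Ro.from_matrix(R.T@Rt).as_rotvec()),1),"tcp tgt",np.round(tt,1))
    return Rt,tt
E
python3 - <<'E'
from h import *
local('d'); s,R,t=cur(); print(np.round(R,3))
for f in(1,-1):
    plan('d',[-150,0,250],35,f); plan('d',[-150,0,250],0,f)
E
```

```text
clk 0.1 grasp in d [400.6 403.8 223.7] toolx [-0.001  0.001 -1.   ] toolz [ 0.899 -0.438 -0.001] wf [ 0.1 -0.4  0.2] gap 93.9 q [ 1.19  0.3   1.52  0.    1.32 -0.07]
[[-0.    -0.951  0.311]
 [-0.001  0.311  0.951]
 [-1.     0.    -0.001]]
dp cm (tool axes now) [ -2.94 -59.93 -30.86] turn deg [-111.8  -35.3  -22.1] tcp tgt [644.5  43.1 234.6]
dp cm (tool axes now) [ -2.6  -60.4  -31.83] turn deg [-1.16e+02 -0.00e+00 -1.00e-01] tcp tgt [646.   32.4 231.2]
dp cm (tool axes now) [ -2.94 -59.93 -30.86] turn deg [ 61.9 -19.6  31.3] tcp tgt [644.5  43.1 234.6]
dp cm (tool axes now) [ -2.6  -60.4  -31.83] turn deg [64.  -0.1  0. ] tcp tgt [646.   32.4 231.2]
```

```bash
cat >> h.py <<'E'
def rows(which,p,lean,N,flip=-1):
    s,R,t=cur(); Rt,tt=target(which,p,lean,flip)
    w=Ro.from_matrix(R.T@Rt).as_rotvec(); D=(tt-t)/N
    for i in range(N):
        Ri=R@Ro.from_rotvec(w*i/N).as_matrix()
        print(i,"dp",np.round(Ri.T@D/10,2),"turn",np.round(np.degrees(w/N),2))
E
python3 - <<'E'
from h import *
rows('d',[-120,0,280],0,12)
E
```

```text
0 dp [-0.47 -4.92 -2.43] turn [ 5.34 -0.    0.  ]
1 dp [-0.47 -5.13 -1.96] turn [ 5.34 -0.    0.  ]
2 dp [-0.47 -5.29 -1.47] turn [ 5.34 -0.    0.  ]
3 dp [-0.47 -5.4  -0.98] turn [ 5.34 -0.    0.  ]
4 dp [-0.47 -5.47 -0.47] turn [ 5.34 -0.    0.  ]
5 dp [-0.47 -5.49  0.04] turn [ 5.34 -0.    0.  ]
6 dp [-0.47 -5.46  0.55] turn [ 5.34 -0.    0.  ]
7 dp [-0.47 -5.39  1.06] turn [ 5.34 -0.    0.  ]
8 dp [-0.47 -5.27  1.55] turn [ 5.34 -0.    0.  ]
9 dp [-0.47 -5.1   2.04] turn [ 5.34 -0.    0.  ]
10 dp [-0.47 -4.89  2.5 ] turn [ 5.34 -0.    0.  ]
11 dp [-0.47 -4.63  2.95] turn [ 5.34 -0.    0.  ]
```

Request:
jog_arm(turn=[[5.3, 0, 0], [5.3, 0, 0], [5.3, 0, 0], [5.3, 0, 0], [5.3, 0, 0], [5.3, 0, 0], [5.3, 0, 0], [5.3, 0, 0]], dp=[[-1.0, -4.9, -2.4], [-1.0, -5.1, -2.0], [-0.8, -5.3, -1.5], [-0.6, -5.4, -1.0], [-0.5, -5.5, -0.5], [-0.5, -5.5, 0], [-0.5, -5.5, 0.5], [-0.5, -5.4, 1.1]], gripper=[0, 0, 0, 0, 0, 0, 0, 0], grip_force=30)

```text
clock: 1.1
eef_pos: [488.6, 203.5, 258.6]
eef_rot: [-2.71, 1.566, -2.212]
wrist_force: [0.6, 1.7, 0.2]
finger_gap: 94.0
```

```bash
python3 - <<'E'
from h import *
local('d'); rows('d',[-150,0,220],35,6)
E
```

```text
clk 1.1 grasp in d [ 41.1 132.5 277.4] toolx [-0.004  0.004 -1.   ] toolz [ 0.353 -0.936 -0.005] wf [ 1.6 -0.9  0.2] gap 94.0 q [ 0.33  0.22  1.5  -0.    1.43 -0.17]
0 dp [ 0.9  -3.59  1.01] turn [ 3.32 -1.09  5.8 ]
1 dp [ 0.56 -3.6   1.21] turn [ 3.32 -1.09  5.8 ]
2 dp [ 0.22 -3.56  1.41] turn [ 3.32 -1.09  5.8 ]
3 dp [-0.11 -3.48  1.61] turn [ 3.32 -1.09  5.8 ]
4 dp [-0.42 -3.35  1.81] turn [ 3.32 -1.09  5.8 ]
5 dp [-0.71 -3.19  2.01] turn [ 3.32 -1.09  5.8 ]
```

Request:
jog_arm(turn=[[3.3, -1.1, 5.8], [3.3, -1.1, 5.8], [3.3, -1.1, 5.8], [3.3, -1.1, 5.8], [3.3, -1.1, 5.8], [3.3, -1.1, 5.8], [0, 0, 0]], dp=[[0.9, -3.6, 1.0], [0.6, -3.6, 1.2], [0.2, -3.6, 1.4], [-0.1, -3.5, 1.6], [-0.4, -3.4, 1.8], [-0.7, -3.2, 2.0], [0, 0, 0]], gripper=[0, 0, 0, 0, 0, 0, 0])

```text
clock: 1.98
eef_pos: [649.3, 32.4, 197.8]
eef_rot: [1.576, 0.937, 1.697]
wrist_force: [-0.4, 1.0, -0.6]
finger_gap: 93.8
```

```bash
python3 - <<'E'
from h import *
from cell import camera,calibration
local('d'); plan('d',[-121,0,193],35,-1)
c=calibration("wrist"); p,d=camera("wrist")
cv2.imwrite("pics/w1.png",p[:,:,::-1]); np.savez("pics/w1.npz",p=p,d=d,K=c["K"],T=c["world_from_camera"])
E
```

```text
clk 1.98 grasp in d [-161.6   -3.1  213. ] toolx [ 0.592 -0.006 -0.806] toolz [-0.015 -1.    -0.003] wf [ 1.   0.2 -0.6] gap 93.8 q [-0.24  0.64  1.16  0.59  1.59 -0.43]
dp cm (tool axes now) [ 4.01  2.04 -0.38] turn deg [-0.8  0.4 -1.3] tcp tgt [640.6  71.8 177.6]
```

View pics/w1.png

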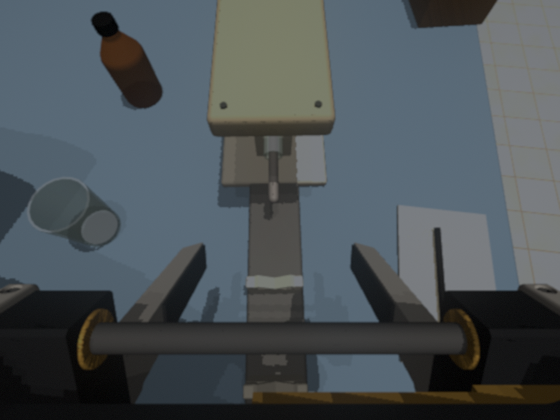

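```bash
python3 - <<'E'
from h import *
p,d,K,T=load("w1"); W=cloud(d,K,T); F,o=frame('d'); L=(W-o)@F; ok=d>0
def rep(nm,lo,hi):
    m=ok&np.all((L>lo)&(L<hi),-1); q=L[m]; 
    if len(q): print(nm,len(q),np.round(np.percentile(q,2,0),1),np.round(np.percentile(q,98,0),1),np.round(np.median(q,0),1))
rep("shaft",[-75,-15,60],[-15,15,85]); rep("shaft2",[-35,-15,60],[-15,15,85]);rep("shaft3",[-60,-15,60],[-45,15,85])
rep("head",[-40,-90,180],[60,90,192]); rep("rest",[-175,-50,73],[-130,50,90]); rep("strip",[-140,-60,8],[-70,60,20]); rep("bench",[-200,100,-20],[0,300,20])
E
```

```text
shaft 338 [-57.3  -4.2  70.9] [-15.6   6.7  77.2] [-37.4   0.9  75. ]
shaft2 152 [-34.9  -4.2  71.6] [-15.4   6.6  77. ] [-25.2   0.6  75.2]
shaft3 112 [-58.   -3.8  69.4] [-45.7   6.7  77.1] [-52.4   0.9  74.7]
head 10411 [-33.2 -50.5 181.4] [ 57.5  52.4 187.2] [  6.    0.9 185.9]
rest 351 [-154.6  -26.7   73.1] [-143.2   29.9   77.9] [-148.8   14.1   74.5]
strip 2540 [-131.6  -32.1    9.9] [-71.5  34.4  13.7] [-102.8    1.2   12.1]
bench 12059 [-172.1  103.5   -1.6] [ -3.2 294.2   7.1] [-88.6 191.4   0. ]
```

```bash
python3 - <<'E'
from h import *
rows('d',[-81,0.8,135],35,3)
E
```

```text
0 dp [ 3.69  0.55 -0.16] turn [-0.21  0.13 -0.4 ]
1 dp [ 3.69  0.58 -0.15] turn [-0.21  0.13 -0.4 ]
2 dp [ 3.69  0.6  -0.14] turn [-0.21  0.13 -0.4 ]
```

Request:
jog_arm(turn=[[-0.2, 0.1, -0.5], [-0.2, 0.1, -0.5], [-0.2, 0.1, -0.4], [0, 0, 0]], dp=[[3.7, 0.6, -0.2], [3.7, 0.6, -0.1], [3.7, 0.6, -0.1], [0, 0, 0]], gripper=[0, 0, 0, 0])

```text
clock: 2.52
eef_pos: [633.4, 117.3, 120.4]
eef_rot: [1.561, 0.969, 1.705]
wrist_force: [1.6, -0.3, -0.3]
finger_gap: 93.9
```

```bash
python3 - <<'E'
from h import *
local('d');rows('d',[-35,0.8,70],35,3)
E
```

```text
clk 2.52 grasp in d [-74.8   0.9 135.9] toolx [ 0.566 -0.002 -0.824] toolz [ 0.005 -1.     0.006] wf [-0.5 -1.6 -0.3] gap 93.9 q [-0.11  0.66  1.32  0.6   1.37 -0.44]
0 dp [ 2.56 -0.15 -0.  ] turn [0.14 0.03 0.16]
1 dp [ 2.56 -0.15 -0.  ] turn [0.14 0.03 0.16]
2 dp [ 2.56 -0.16  0.  ] turn [0.14 0.03 0.16]
```

Request:
jog_arm(turn=[[0.1, 0, 0.2], [0.1, 0, 0.2], [0.1, 0, 0.1], [0, 0, 0], [0, 0, 0]], dp=[[2.0, -0.3, 0], [2.0, -0.2, 0], [2.0, 0, 0], [1.4, 0, 0], [0, 0, 0]], gripper=[0, 0, 0, 0, 0])

```text
clock: 3.15
eef_pos: [628.8, 157.1, 54.4]
eef_rot: [1.561, 0.96, 1.701]
wrist_force: [-0.6, -0.4, -0.8]
finger_gap: 93.8
```

```bash
python3 - <<'E'
from h import *
local('d');rows('d',[-35,0.8,70],35,1)
E
```

```text
clk 3.15 grasp in d [-34.9   0.1  69.8] toolx [ 0.573 -0.004 -0.819] toolz [ 0.001 -1.     0.005] wf [-0.3  0.6 -0.8] gap 93.8 q [-0.05  0.73  1.37  0.64  1.24 -0.47]
0 dp [-0.02  0.   -0.08] turn [0.21 0.23 0.03]
```

Positioned at the shaft; close the fingers.

Request:
jog_arm(turn=[[0, 0, 0], [0, 0, 0], [0, 0, 0], [0, 0, 0], [0, 0, 0], [0, 0, 0], [0, 0, 0], [0, 0, 0]], dp=[[0, 0, -0.1], [0, 0, 0], [0, 0, 0], [0, 0, 0], [0, 0, 0], [0, 0, 0], [0, 0, 0], [0, 0, 0]], gripper=[1, 1, 1, 1, 1, 1, 1, 1], grip_force=25)

```text
clock: 4.15
eef_pos: [628.8, 156.0, 56.2]
eef_rot: [1.556, 0.961, 1.696]
wrist_force: [-0.4, 0.1, -0.3]
finger_gap: 17.5
```

```bash
python3 - <<'E'
from h import *
local('d');rows('d',[-83,0.8,70.5],35,8)
E
```

```text
clk 4.15 grasp in d [-36.    0.2  71.6] toolx [ 0.573 -0.007 -0.82 ] toolz [-0.    -1.     0.008] wf [ 0.2  0.4 -0.3] gap 17.5 q [-0.05  0.72  1.37  0.64  1.24 -0.47]
0 dp [-0.33 -0.49 -0.01] turn [0.03 0.05 0.01]
1 dp [-0.33 -0.49 -0.01] turn [0.03 0.05 0.01]
2 dp [-0.33 -0.49 -0.01] turn [0.03 0.05 0.01]
3 dp [-0.33 -0.49 -0.01] turn [0.03 0.05 0.01]
4 dp [-0.33 -0.49 -0.01] turn [0.03 0.05 0.01]
5 dp [-0.33 -0.49 -0.01] turn [0.03 0.05 0.01]
6 dp [-0.33 -0.49 -0.01] turn [0.03 0.05 0.01]
7 dp [-0.33 -0.49 -0.01] turn [0.03 0.05 0.01]
```

Request:
jog_arm(turn=[[0, 0, 0], [0, 0, 0], [0, 0, 0]], dp=[[0.1, 0.1, -0.1], [0, 0, 0], [0, 0, 0]], gripper=[1, 1, 1])

```text
clock: 4.53
eef_pos: [627.7, 157.3, 56.0]
eef_rot: [1.556, 0.961, 1.695]
wrist_force: [0.1, 0.1, 0.1]
finger_gap: 11.1
```

```bash
python3 - <<'E'
from h import *
local('d');rows('d',[-83,0.5,71],35,8)
E
```

```text
clk 4.53 grasp in d [-34.6   1.2  71.4] toolx [ 0.573 -0.007 -0.82 ] toolz [-0.    -1.     0.009] wf [ 0.1 -0.1  0.1] gap 11.1 q [-0.05  0.72  1.38  0.64  1.24 -0.47]
0 dp [-0.34 -0.5   0.01] turn [0.03 0.05 0.01]
1 dp [-0.34 -0.5   0.01] turn [0.03 0.05 0.01]
2 dp [-0.34 -0.5   0.01] turn [0.03 0.05 0.01]
3 dp [-0.34 -0.5   0.01] turn [0.03 0.05 0.01]
4 dp [-0.34 -0.5   0.01] turn [0.03 0.05 0.01]
5 dp [-0.34 -0.5   0.01] turn [0.03 0.05 0.01]
6 dp [-0.34 -0.5   0.01] turn [0.03 0.05 0.01]
7 dp [-0.34 -0.5   0.01] turn [0.03 0.05 0.01]
```

Request:
jog_arm(turn=[[0, 0, 0], [0, 0, 0], [0, 0, 0], [0, 0, 0], [0, 0, 0]], dp=[[0, 0, 0], [-0.3, -0.5, 0], [-0.3, -0.5, 0], [-0.3, -0.5, 0], [0, 0, 0]], gripper=[1, 1, 1, 1, 1])

```text
clock: 5.15
eef_pos: [630.4, 138.9, 55.1]
eef_rot: [1.555, 0.96, 1.695]
wrist_force: [0.7, -1.6, 2.3]
finger_gap: 11.2
```

```bash
python3 - <<'E'
from h import *
from cell import camera,calibration
local('d');rows('d',[-83,0.5,71],35,5)
c=calibration("wrist"); p,d=camera("wrist")
cv2.imwrite("pics/w2.png",p[:,:,::-1]); np.savez("pics/w2.npz",p=p,d=d,K=c["K"],T=c["world_from_camera"])
p,d=camera("scene"); a=cv2.resize(p[190:310,200:370],None,fx=4.5,fy=4.5,interpolation=cv2.INTER_CUBIC); cv2.imwrite("pics/s2.png",a[:,:,::-1])
E
```

```text
clk 5.15 grasp in d [-53.1   1.1  70.6] toolx [ 0.573 -0.008 -0.819] toolz [-0.    -1.     0.009] wf [-1.7 -0.5  2.3] gap 11.2 q [-0.08  0.73  1.37  0.63  1.25 -0.49]
0 dp [-0.35 -0.48  0.01] turn [0.05 0.09 0.  ]
1 dp [-0.35 -0.48  0.01] turn [0.05 0.09 0.  ]
2 dp [-0.35 -0.48  0.01] turn [0.05 0.09 0.  ]
3 dp [-0.35 -0.48  0.01] turn [0.05 0.09 0.  ]
4 dp [-0.35 -0.48  0.01] turn [0.05 0.09 0.  ]
```

View pics/w2.png

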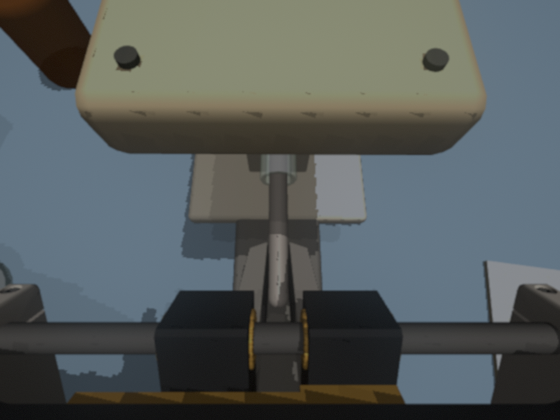

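View pics/s2.png

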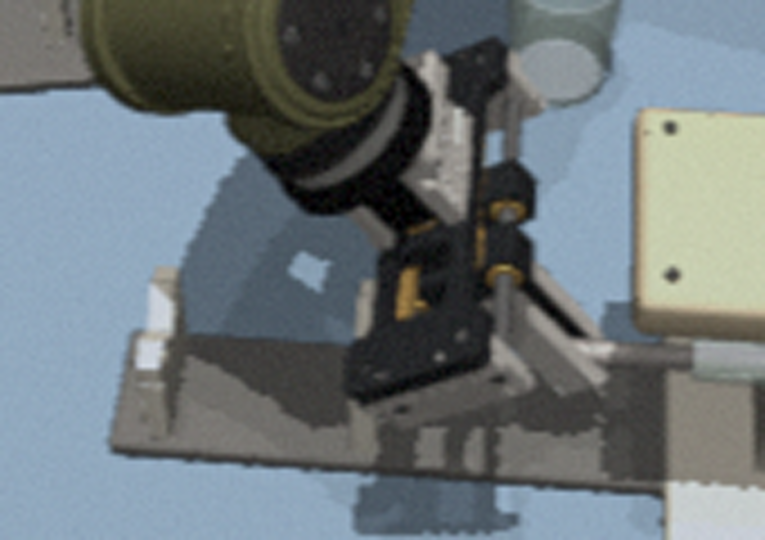

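```bash
cat >> h.py <<'E'
def shaftprof(n,x0=-340,x1=0,y=12):
    p,d,K,T=load(n); W=cloud(d,K,T); F,o=frame('d'); L=(W-o)@F; ok=d>0
    for a in range(x0,x1,10):
        m=ok&(L[...,0]>a)&(L[...,0]<a+10)&(abs(L[...,1]-1)<y)&(L[...,2]>55)&(L[...,2]<90)
        q=L[m]
        if len(q)>3: print(a,len(q),"y",np.round(np.percentile(q[:,1],[5,95]),1),"ztop",np.round(np.percentile(q[:,2],[50,95]),1))
E
python3 - <<'E'
from h import *
shaftprof("w2",-120,10)
E
```

```text
-80 197 y [-3.9  5.7] ztop [73.3 75.3]
-70 400 y [-4.6  6.4] ztop [74.3 82.9]
-60 577 y [-9.2 11.1] ztop [75.3 89. ]
-50 576 y [-9.5 11.5] ztop [74.3 79. ]
-40 390 y [-7.6  9.3] ztop [74.1 75.9]
-30 299 y [-4.3  6.2] ztop [74.7 76. ]
-20 285 y [-4.3  6.3] ztop [74.6 76.2]
-10 267 y [-4.5  6.3] ztop [74.9 76.3]
0 722 y [-8.8 11. ] ztop [79.1 84.5]
```

Request:
jog_arm(turn=[[0, 0, 0], [0, 0, 0], [0, 0, 0], [0, 0, 0], [0, 0, 0], [0, 0, 0], [0, 0, 0]], dp=[[-0.4, -0.5, 0], [-0.4, -0.5, 0], [-0.4, -0.5, 0], [-0.4, -0.5, 0], [-0.2, -0.4, 0], [0, 0, 0], [0, 0, 0]], gripper=[1, 1, 1, 1, 1, 1, 1])

```text
clock: 6.12
eef_pos: [634.4, 107.0, 55.6]
eef_rot: [1.557, 0.961, 1.696]
wrist_force: [0.1, 0.7, -0.0]
finger_gap: 11.1
```

```bash
python3 - <<'E'
from h import *
local('d')
E
```

```text
clk 6.12 grasp in d [-85.3   1.4  71. ] toolx [ 0.573 -0.007 -0.82 ] toolz [-0.    -1.     0.008] wf [ 0.7 -0.2 -0. ] gap 11.1 q [-0.13  0.74  1.35  0.62  1.29 -0.52]
```

Request:
jog_arm(turn=[[0, 0, 0], [0, 0, 0], [0, 0, 0], [0, 0, 0]], dp=[[0, 0, 0], [0, 0, 0], [0, 0, 0], [0, 0, 0]], gripper=[0.6, 0.6, 0.6, 0.6])

```text
clock: 6.62
eef_pos: [634.3, 107.6, 55.6]
eef_rot: [1.557, 0.961, 1.697]
wrist_force: [0.1, -0.4, -0.8]
finger_gap: 38.1
```

```bash
python3 - <<'E'
from h import *
local('d');rows('d',[-35,1,70.5],35,5)
E
```

```text
clk 6.62 grasp in d [-84.7   1.4  71. ] toolx [ 0.573 -0.006 -0.82 ] toolz [ 0.    -1.     0.008] wf [-0.4 -0.1 -0.8] gap 38.1 q [-0.13  0.74  1.35  0.62  1.29 -0.52]
0 dp [0.58 0.81 0.01] turn [0.06 0.07 0.01]
1 dp [0.58 0.81 0.01] turn [0.06 0.07 0.01]
2 dp [0.58 0.81 0.01] turn [0.06 0.07 0.01]
3 dp [0.58 0.81 0.01] turn [0.06 0.07 0.01]
4 dp [0.58 0.81 0.01] turn [0.06 0.07 0.01]
```

Request:
jog_arm(turn=[[0, 0, 0], [0, 0, 0], [0, 0, 0], [0, 0, 0], [0, 0, 0], [0, 0, 0], [0, 0, 0], [0, 0, 0]], dp=[[0.6, 0.8, 0], [0.6, 0.8, 0], [0.6, 0.8, 0], [0.6, 0.8, 0], [0.4, 0.6, 0], [0, 0, 0], [0, 0, 0], [0, 0, 0]], gripper=[0.6, 0.6, 0.6, 0.6, 0.6, 1, 1, 1])

```text
clock: 7.62
eef_pos: [627.2, 158.2, 54.4]
eef_rot: [1.557, 0.961, 1.697]
wrist_force: [-0.5, 0.8, -0.2]
finger_gap: 11.4
```

```bash
python3 - <<'E'
from h import *
from cell import camera,calibration
local('d')
c=calibration("wrist"); p,d=camera("wrist"); np.savez("pics/w3.npz",p=p,d=d,K=c["K"],T=c["world_from_camera"])
shaftprof("w3",-130,10)
p,d=camera("top"); c=calibration("top"); np.savez("pics/t3.npz",p=p,d=d,K=c["K"],T=c["world_from_camera"]); print('top');shaftprof("t3",-135,-20)
E
```

```text
clk 7.62 grasp in d [-33.6   1.5  69.8] toolx [ 0.573 -0.006 -0.82 ] toolz [ 0.001 -1.     0.008] wf [ 0.9  0.4 -0.2] gap 11.4 q [-0.05  0.72  1.38  0.64  1.23 -0.47]
-100 362 y [-3.6  6.7] ztop [75.  76.5]
-90 480 y [-3.7  6.7] ztop [75.  76.7]
-80 18 y [-2.7  5.4] ztop [75.4 76.1]
-70 174 y [-3.9  6.5] ztop [75.  76.8]
-60 405 y [-4.   6.6] ztop [75.1 76.7]
-50 401 y [-4.1  6.8] ztop [75.3 80.8]
-40 614 y [-9.3 11.2] ztop [76.3 88.8]
-30 568 y [-9.6 11.3] ztop [74.7 77.8]
-20 393 y [-7.   9.7] ztop [74.7 76.5]
-10 302 y [-3.8  6.6] ztop [75.  76.5]
0 15 y [-6.9  8.3] ztop [69.6 73.8]
top
-55 4 y [-3.9 -1.3] ztop [79.7 84. ]
-45 19 y [-5.3  8.8] ztop [75.8 89. ]
-35 35 y [-7.6 12.6] ztop [75.8 87.1]
-25 7 y [-7.   8.9] ztop [71.7 76.3]
```

Request:
jog_arm(turn=[[0, 0, 0], [0, 0, 0], [0, 0, 0], [0, 0, 0], [0, 0, 0], [0, 0, 0], [0, 0, 0]], dp=[[0, 0, 0], [-0.15, 0.1, 0], [-0.5, -0.7, 0], [-0.5, -0.7, 0], [-0.5, -0.7, 0], [-0.5, -0.7, 0], [0, 0, 0]], gripper=[1, 1, 1, 1, 1, 1, 1])

```text
clock: 8.6
eef_pos: [632.3, 120.4, 56.2]
eef_rot: [1.558, 0.961, 1.697]
wrist_force: [0.0, 1.0, -1.3]
finger_gap: 11.4
```

```bash
python3 - <<'E'
from h import *
local('d');rows('d',[-114,1,72],35,5)
E
```

```text
clk 8.6 grasp in d [-71.7   1.6  71.6] toolx [ 0.572 -0.006 -0.82 ] toolz [-0.    -1.     0.008] wf [ 1.  -0.2 -1.3] gap 11.4 q [-0.11  0.73  1.36  0.62  1.27 -0.5 ]
0 dp [-0.49 -0.69  0.01] turn [0.05 0.07 0.02]
1 dp [-0.49 -0.69  0.01] turn [0.05 0.07 0.02]
2 dp [-0.49 -0.69  0.01] turn [0.05 0.07 0.02]
3 dp [-0.49 -0.69  0.01] turn [0.05 0.07 0.02]
4 dp [-0.49 -0.69  0.01] turn [0.05 0.07 0.02]
```

Request:
jog_arm(turn=[[0, 0, 0], [0, 0, 0], [0, 0, 0], [0, 0, 0], [0, 0, 0], [0, 0, 0], [0, 0, 0]], dp=[[-0.5, -0.7, 0], [-0.5, -0.7, 0], [-0.5, -0.7, 0], [-0.5, -0.7, 0], [-0.3, -0.5, 0], [0, 0, 0], [0, 0, 0]], gripper=[1, 1, 1, 1, 1, 1, 1])

```text
clock: 9.48
eef_pos: [638.2, 77.9, 56.1]
eef_rot: [1.558, 0.961, 1.697]
wrist_force: [-0.1, -0.0, -0.9]
finger_gap: 11.2
```

```bash
python3 - <<'E'
from h import *
from cell import camera,calibration
local('d')
for n in("scene","top"):
    p,d=camera(n);c=calibration(n); np.savez(f"pics/{n}4.npz",p=p,d=d,K=c["K"],T=c["world_from_camera"]); print(n);shaftprof(n+"4",-260,0)
p=load("scene4")[0]; a=cv2.resize(p[190:310,200:370],None,fx=4.5,fy=4.5,interpolation=cv2.INTER_CUBIC); cv2.imwrite("pics/s4.png",a[:,:,::-1])
E
```

```text
clk 9.47 grasp in d [-114.6    1.7   71.5] toolx [ 0.572 -0.006 -0.82 ] toolz [-0.    -1.     0.007] wf [ 0.   0.1 -0.9] gap 11.2 q [-0.17  0.75  1.33  0.6   1.32 -0.54]
scene
-260 23 y [-8.6 11.7] ztop [66.5 73.1]
-250 41 y [-6.3 12. ] ztop [66.2 74. ]
-160 4 y [-5.4 -1.3] ztop [75.7 77.7]
-150 11 y [-6.5 -3. ] ztop [72.4 76. ]
-130 6 y [4.8 7.7] ztop [83.6 86.9]
-120 40 y [-8.5 10. ] ztop [80.1 87.7]
-110 42 y [-9.5 12.2] ztop [75.3 78.6]
-100 27 y [-8.1  1.9] ztop [75.6 78.3]
-90 30 y [-6.3  3.3] ztop [75.5 79.1]
-80 26 y [-6.1  2.4] ztop [75.8 79. ]
-70 28 y [-6.8  1.8] ztop [75.7 79.2]
-60 26 y [-7.1  4.4] ztop [75.7 78.5]
-50 27 y [-6.   1.9] ztop [76.  77.8]
-40 29 y [-6.3  2.4] ztop [75.2 78.5]
-30 28 y [-6.7  4.6] ztop [75.  78.4]
-20 28 y [-6.2  2.1] ztop [75.2 78.2]
-10 25 y [-6.7  2. ] ztop [74.9 77.7]
top
-130 13 y [-3.5  2.7] ztop [78.1 84.1]
-120 34 y [-9.9 11.2] ztop [80.2 88.1]
-110 36 y [-8.7 11.2] ztop [74.7 78.8]
-100 22 y [-2.8 10.5] ztop [74.2 77.6]
-90 20 y [-1.5  8.3] ztop [75.7 80.6]
-80 19 y [-0.6  7.7] ztop [74.3 79.9]
-70 20 y [-1.4  8. ] ztop [75.3 78.5]
-60 21 y [-3.1  7.7] ztop [75.7 78.3]
-50 18 y [-0.9  8.6] ztop [74.8 78.8]
-40 20 y [-3.   7.9] ztop [75.1 79.3]
-30 14 y [-1.3  8.7] ztop [75.2 78.7]
```

View pics/s4.png

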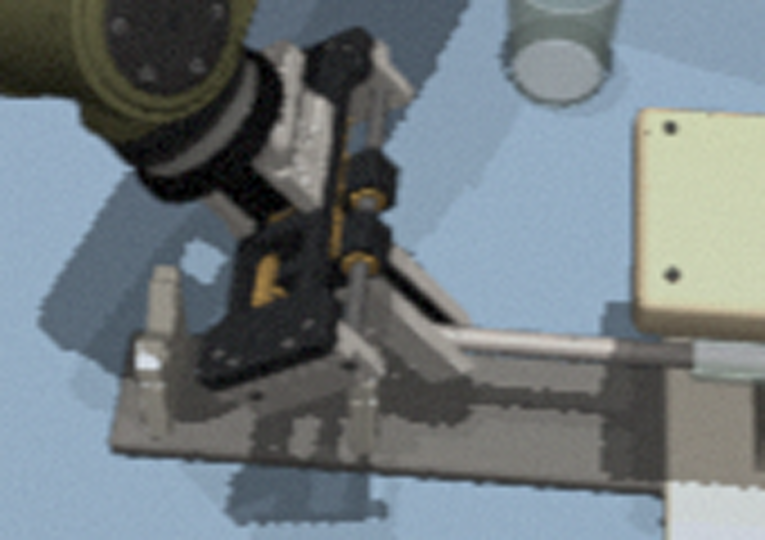

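Request:
jog_arm(turn=[[0, 0, 0], [0, 0, 0], [0, 0, 0], [0, 0, 0], [0, 0, 0]], dp=[[0.12, -0.08, 0], [0, 0, 0], [0, 0, 0], [0, 0, 0], [0, 0, 0]], gripper=[1, 0.6, 0.6, 0.6, 0.6])

```text
clock: 10.2
eef_pos: [638.2, 78.6, 55.0]
eef_rot: [1.557, 0.961, 1.697]
wrist_force: [0.6, 0.7, 0.3]
finger_gap: 37.6
```

```bash
python3 - <<'E'
from h import *
local('d');rows('d',[-35,1,70.5],35,6)
E
```

```text
clk 10.2 grasp in d [-114.     1.5   70.4] toolx [ 0.573 -0.006 -0.82 ] toolz [ 0.001 -1.     0.008] wf [ 0.6 -0.7  0.3] gap 37.6 q [-0.17  0.75  1.33  0.6   1.31 -0.54]
0 dp [0.75 1.08 0.01] turn [0.05 0.06 0.01]
1 dp [0.75 1.08 0.01] turn [0.05 0.06 0.01]
2 dp [0.75 1.08 0.01] turn [0.05 0.06 0.01]
3 dp [0.75 1.08 0.01] turn [0.05 0.06 0.01]
4 dp [0.75 1.08 0.01] turn [0.05 0.06 0.01]
5 dp [0.75 1.08 0.01] turn [0.05 0.06 0.01]
```

Request:
jog_arm(turn=[[0, 0, 0], [0, 0, 0], [0, 0, 0], [0, 0, 0], [0, 0, 0], [0, 0, 0], [0, 0, 0]], dp=[[0.8, 1.1, 0], [0.8, 1.1, 0], [0.8, 1.1, 0], [0.7, 1.1, 0], [0.7, 1.0, 0], [0.6, 0.9, 0], [0, 0, 0]], gripper=[0.6, 0.6, 0.6, 0.6, 0.6, 0.6, 0.6])

```text
clock: 11.08
eef_pos: [626.5, 161.4, 55.2]
eef_rot: [1.557, 0.961, 1.699]
wrist_force: [0.2, 0.0, 0.8]
finger_gap: 37.5
```

```bash
python3 - <<'E'
from h import *
from cell import camera,calibration
local('d');rows('d',[-35,1,70],35,1)
for n in("scene",):
    p,d=camera(n);c=calibration(n); np.savez(f"pics/{n}5.npz",p=p,d=d,K=c["K"],T=c["world_from_camera"]); print(n);shaftprof(n+"5",-260,0)
a=cv2.resize(p[190:310,200:370],None,fx=4.5,fy=4.5,interpolation=cv2.INTER_CUBIC); cv2.imwrite("pics/s5.png",a[:,:,::-1])
E
```

```text
clk 11.07 grasp in d [-30.3   1.8  70.6] toolx [ 0.573 -0.005 -0.82 ] toolz [ 0.002 -1.     0.008] wf [-0.  -0.2  0.8] gap 37.5 q [-0.04  0.72  1.38  0.64  1.23 -0.47]
0 dp [-0.22 -0.42  0.07] turn [0.36 0.31 0.05]
scene
-260 23 y [-8.4 11.5] ztop [67.7 73.6]
-250 43 y [-8.1 12.3] ztop [65.8 73.2]
-190 20 y [-6.   1.8] ztop [72.  75.3]
-180 26 y [-6.8  2.3] ztop [73.6 75.6]
-170 27 y [-6.4  2.4] ztop [73.6 76. ]
-160 36 y [-6.9 12.4] ztop [72.4 75.4]
-150 43 y [-6.4 11.6] ztop [72.7 75.7]
-140 24 y [-7.  3.] ztop [74.1 76.7]
-130 9 y [-4.5  1.2] ztop [74.9 76.5]
-40 16 y [-5.8  1.4] ztop [74.9 76.3]
-30 29 y [-7.3  1.5] ztop [73.9 77.4]
-20 28 y [-7.4  2.9] ztop [74.7 76.3]
-10 24 y [-7.4  0.1] ztop [74.2 77.7]
```

View pics/s5.png

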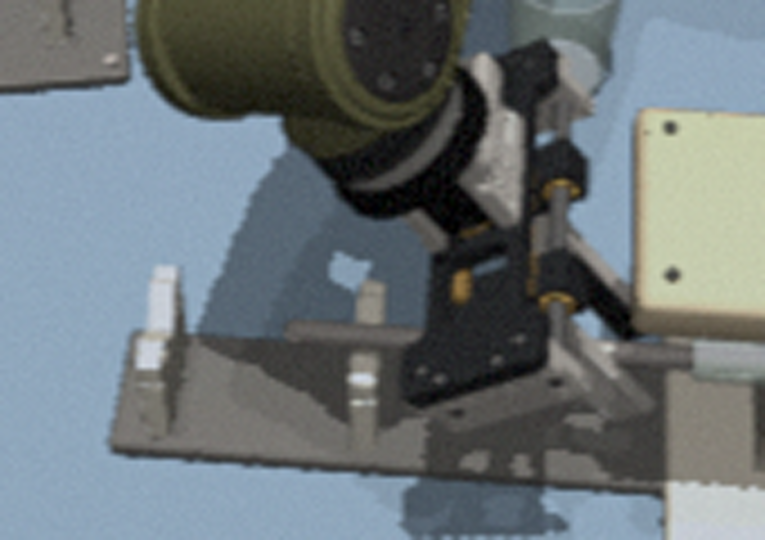

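Request:
jog_arm(turn=[[0, 0, 0], [0, 0, 0], [0, 0, 0], [0, 0, 0], [0, 0, 0]], dp=[[-0.2, -0.3, 0.1], [0, 0, 0], [0, 0, 0], [0, 0, 0], [0, 0, 0]], gripper=[1, 1, 1, 1, 1])

```text
clock: 11.75
eef_pos: [628.5, 156.0, 55.0]
eef_rot: [1.557, 0.961, 1.697]
wrist_force: [0.2, 0.5, 0.5]
finger_gap: 10.9
```

```bash
python3 - <<'E'
from h import *
local('d');rows('d',[-83,1,71],35,5)
E
```

```text
clk 11.75 grasp in d [-36.    0.5  70.4] toolx [ 0.573 -0.007 -0.82 ] toolz [-0.    -1.     0.008] wf [ 0.5 -0.2  0.5] gap 10.9 q [-0.05  0.73  1.38  0.64  1.24 -0.47]
0 dp [-0.55 -0.76 -0.01] turn [0.05 0.07 0.01]
1 dp [-0.55 -0.76 -0.01] turn [0.05 0.07 0.01]
2 dp [-0.55 -0.76 -0.01] turn [0.05 0.07 0.01]
3 dp [-0.55 -0.76 -0.01] turn [0.05 0.07 0.01]
4 dp [-0.55 -0.76 -0.01] turn [0.05 0.07 0.01]
```

Request:
jog_arm(turn=[[0, 0, 0], [0, 0, 0], [0, 0, 0], [0, 0, 0], [0, 0, 0], [0, 0, 0], [0, 0, 0], [0, 0, 0]], dp=[[-0.55, -0.75, 0], [-0.55, -0.75, 0], [-0.55, -0.75, 0], [-0.5, -0.75, 0], [-0.4, -0.6, 0], [0, 0, 0], [0, 0, 0], [0, 0, 0]], gripper=[1, 1, 1, 1, 1, 1, 0.6, 0.6])

```text
clock: 12.75
eef_pos: [635.1, 108.5, 55.1]
eef_rot: [1.557, 0.961, 1.696]
wrist_force: [0.8, 0.2, -0.7]
finger_gap: 27.5
```

```bash
python3 - <<'E'
from h import *
from cell import camera,calibration
local('d');rows('d',[-35,1,70],35,4)
for n in("scene",):
    p,d=camera(n);c=calibration(n); np.savez(f"pics/{n}6.npz",p=p,d=d,K=c["K"],T=c["world_from_camera"]); print(n);shaftprof(n+"6",-270,0)
E
```

```text
clk 12.75 grasp in d [-83.9   0.6  70.5] toolx [ 0.573 -0.007 -0.82 ] toolz [-0.001 -1.     0.008] wf [ 0.1 -0.8 -0.7] gap 27.5 q [-0.12  0.74  1.35  0.62  1.28 -0.51]
0 dp [ 0.71  0.99 -0.01] turn [0.06 0.1  0.02]
1 dp [ 0.71  0.99 -0.01] turn [0.06 0.1  0.02]
2 dp [ 0.71  0.99 -0.01] turn [0.06 0.1  0.02]
3 dp [ 0.71  0.99 -0.01] turn [0.06 0.1  0.02]
scene
-260 23 y [-9.3 11.9] ztop [67.9 72.8]
-250 41 y [-7.7 12.5] ztop [65.9 73.8]
-240 13 y [-5.8  3.1] ztop [73.  75.1]
-230 28 y [-6.9  3.7] ztop [72.8 75.2]
-220 26 y [-6.3  1.9] ztop [72.8 75.7]
-210 26 y [-6.4  2.8] ztop [73.  76.8]
-200 26 y [-6.9  4.1] ztop [73.  75.8]
-190 10 y [-4.4  1.5] ztop [73.6 74.5]
-100 15 y [ 8.2 12.9] ztop [80.8 87.3]
-90 36 y [-5.8 12.8] ztop [74.8 85.1]
-80 34 y [-7.  12.3] ztop [73.6 76.3]
-70 26 y [-7.4 10.2] ztop [74.3 77.6]
-60 27 y [-8.   2.2] ztop [74.  76.1]
-50 28 y [-7.5  2.8] ztop [74.1 76.3]
-40 27 y [-7.7  1.6] ztop [73.9 76.1]
-30 30 y [-7.7  1.9] ztop [74.1 76.3]
-20 25 y [-7.5  2.7] ztop [74.7 76.3]
-10 25 y [-7.7  0.3] ztop [74.2 76.9]
```

Shaft front at about −238, still ~20 mm in the tube. Back to the mouth and regrip.

Request:
jog_arm(turn=[[0, 0, 0], [0, 0, 0], [0, 0, 0], [0, 0, 0], [0, 0, 0], [0, 0, 0], [0, 0, 0], [0, 0, 0]], dp=[[0, 0, 0], [0.7, 1.0, 0], [0.7, 1.0, 0], [0.7, 1.0, 0], [0.5, 0.8, 0], [0, 0, 0], [0, 0, 0], [0, 0, 0]], gripper=[0.6, 0.6, 0.6, 0.6, 0.6, 0.6, 1, 1])

```text
clock: 13.8
eef_pos: [628.0, 158.5, 55.8]
eef_rot: [1.557, 0.961, 1.697]
wrist_force: [0.3, -0.9, -0.3]
finger_gap: 21.4
```

Request:
jog_arm(turn=[[0, 0, 0], [0, 0, 0], [0, 0, 0]], dp=[[0, 0, 0], [0, 0, 0], [0, 0, 0]], gripper=[1, 1, 1])

```text
clock: 14.18
eef_pos: [628.1, 158.1, 55.8]
eef_rot: [1.557, 0.961, 1.697]
wrist_force: [-0.5, 1.2, -0.1]
finger_gap: 11.5
```

```bash
python3 - <<'E'
from h import *
local('d');rows('d',[-116,1,72],35,6)
E
```

```text
clk 14.18 grasp in d [-33.8   0.6  71.2] toolx [ 0.573 -0.006 -0.82 ] toolz [ 0.    -1.     0.008] wf [ 1.3  0.3 -0.1] gap 11.5 q [-0.05  0.72  1.38  0.64  1.24 -0.47]
0 dp [-0.8  -1.11 -0.01] turn [0.04 0.06 0.01]
1 dp [-0.8  -1.11 -0.01] turn [0.04 0.06 0.01]
2 dp [-0.8  -1.11 -0.01] turn [0.04 0.06 0.01]
3 dp [-0.8  -1.11 -0.01] turn [0.04 0.06 0.01]
4 dp [-0.8  -1.11 -0.01] turn [0.04 0.06 0.01]
5 dp [-0.8  -1.11 -0.01] turn [0.04 0.06 0.01]
```

Request:
jog_arm(turn=[[0, 0, 0], [0, 0, 0], [0, 0, 0], [0, 0, 0], [0, 0, 0]], dp=[[-0.12, 0.08, 0], [-0.5, -0.7, 0], [-0.6, -0.8, 0], [-0.6, -0.8, 0], [0, 0, 0]], gripper=[1, 1, 1, 1, 1])

```text
clock: 14.8
eef_pos: [632.4, 126.8, 57.8]
eef_rot: [1.558, 0.961, 1.696]
wrist_force: [-0.6, 0.0, -0.9]
finger_gap: 10.9
```

```bash
python3 - <<'E'
from h import *
from cell import camera,calibration
local('d');rows('d',[-117,1,72.],35,6)
for n in("scene",):
    p,d=camera(n);c=calibration(n); np.savez(f"pics/{n}7.npz",p=p,d=d,K=c["K"],T=c["world_from_camera"]); print(n);shaftprof(n+"7",-310,0)
E
```

```text
clk 14.8 grasp in d [-65.4   0.7  73.2] toolx [ 0.573 -0.007 -0.82 ] toolz [-0.001 -1.     0.008] wf [ 0.1  0.6 -0.9] gap 10.9 q [-0.1   0.73  1.36  0.62  1.27 -0.49]
0 dp [-0.48 -0.72 -0.01] turn [0.04 0.06 0.01]
1 dp [-0.48 -0.72 -0.01] turn [0.04 0.06 0.01]
2 dp [-0.48 -0.72 -0.01] turn [0.04 0.06 0.01]
3 dp [-0.48 -0.72 -0.01] turn [0.04 0.06 0.01]
4 dp [-0.48 -0.72 -0.01] turn [0.04 0.06 0.01]
5 dp [-0.48 -0.72 -0.01] turn [0.04 0.06 0.01]
scene
-270 21 y [-6.   3.5] ztop [72.9 75.5]
-260 35 y [-7.8 10.6] ztop [72.8 75.3]
-250 49 y [-7.1 12.5] ztop [71.9 76.1]
-240 24 y [-6.   2.5] ztop [73.5 76.3]
-230 29 y [-6.6  3.8] ztop [73.5 75.9]
-220 25 y [-6.8  1.3] ztop [74.4 77.3]
-210 24 y [-6.6  2.5] ztop [74.1 77.2]
-200 29 y [-6.5  2.1] ztop [74.  76.8]
-190 27 y [-6.3  3.7] ztop [74.6 77.3]
-180 21 y [-7.1  1.3] ztop [74.9 79.2]
-170 10 y [-5.2  1.7] ztop [75.6 76.9]
-80 9 y [3.  6.1] ztop [87.9 89.9]
-70 39 y [-5.8 11.7] ztop [81.  88.5]
-60 33 y [-8.  11.7] ztop [75.8 78.2]
-50 27 y [-7.9  0.7] ztop [76.8 78.4]
-40 30 y [-6.9  2. ] ztop [76.5 79.8]
-30 27 y [-7.5  3.5] ztop [77.  79.6]
-20 21 y [-6.5 -0.1] ztop [77.2 79.3]
```

Request:
jog_arm(turn=[[0, 0, 0], [0, 0, 0], [0, 0, 0], [0, 0, 0], [0, 0, 0], [0, 0, 0]], dp=[[-0.5, -0.8, 0], [-0.5, -0.8, 0], [-0.5, -0.8, 0], [-0.5, -0.8, 0], [-0.5, -0.9, 0], [0, 0, 0]], gripper=[1, 1, 1, 1, 1, 1])

```text
clock: 15.6
eef_pos: [639.1, 76.3, 54.9]
eef_rot: [1.558, 0.961, 1.698]
wrist_force: [-1.5, -2.7, 2.3]
finger_gap: 11.0
```

```bash
python3 - <<'E'
from h import *
local('d');rows('d',[-118,1,70.],35,1)
E
```

```text
clk 15.6 grasp in d [-116.3    1.    70.3] toolx [ 0.573 -0.006 -0.82 ] toolz [ 0.    -1.     0.007] wf [-2.5  1.9  2.3] gap 11.0 q [-0.17  0.76  1.32  0.6   1.32 -0.54]
0 dp [-0.07 -0.15 -0.01] turn [0.24 0.33 0.05]
```

Request:
jog_arm(turn=[[0, 0, 0], [0, 0, 0], [0, 0, 0], [0, 0, 0], [0, 0, 0], [0, 0, 0]], dp=[[0, 0, 0], [0, 0, 0], [0, 0, 0], [-3.0, 0, 0], [-5.0, 0, 0], [-5.0, 0, 0]], gripper=[0.4, 0.4, 0.4, 0.4, 0.4, 0.4])

```text
clock: 16.35
eef_pos: [647.3, 3.9, 160.9]
eef_rot: [1.568, 0.959, 1.71]
wrist_force: [0.4, -0.3, -0.0]
finger_gap: 56.3
```

```bash
python3 - <<'E'
from h import *
from cell import camera,calibration
local('d');rows('d',[-194,1,145.],0,5)
for n in("scene",):
    p,d=camera(n);c=calibration(n); np.savez(f"pics/{n}8.npz",p=p,d=d,K=c["K"],T=c["world_from_camera"]); print(n);shaftprof(n+"8",-340,0)
a=cv2.resize(p[190:310,200:370],None,fx=4.5,fy=4.5,interpolation=cv2.INTER_CUBIC); cv2.imwrite("pics/s8.png",a[:,:,::-1])
E
```

```text
clk 16.35 grasp in d [-189.2    2.6  176.3] toolx [ 0.574  0.001 -0.819] toolz [ 0.004 -1.     0.001] wf [-0.3 -0.4 -0. ] gap 56.3 q [-0.27  0.68  1.18  0.55  1.56 -0.5 ]
0 dp [ 0.39 -0.65  0.03] turn [ 0.05  0.   -7.01]
1 dp [ 0.47 -0.6   0.03] turn [ 0.05  0.   -7.01]
2 dp [ 0.54 -0.54  0.03] turn [ 0.05  0.   -7.01]
3 dp [ 0.6  -0.47  0.03] turn [ 0.05  0.   -7.01]
4 dp [ 0.65 -0.39  0.03] turn [ 0.05  0.   -7.01]
scene
-320 21 y [-6.2  3.8] ztop [73.2 76.4]
-310 24 y [-6.5  1.3] ztop [73.7 76.8]
-300 28 y [-6.7  2.4] ztop [74.  76.3]
-290 26 y [-6.2  3.9] ztop [72.6 75.4]
-280 25 y [-7.   0.8] ztop [73.9 75.9]
-270 26 y [-6.7  2.3] ztop [73.8 76.8]
-260 37 y [-8.1 11.1] ztop [72.3 75.3]
-250 48 y [-7.4 11.6] ztop [71.  75.5]
-240 25 y [-6.4  2.4] ztop [74. 76.]
-230 29 y [-6.9  2.3] ztop [73.9 75.9]
-220 24 y [-6.8  1.4] ztop [73.8 75.3]
-210 26 y [-6.8  2.1] ztop [73.7 75.7]
-200 29 y [-7.1  4.1] ztop [72.8 75.7]
-190 25 y [-6.6  1.5] ztop [73.2 75. ]
-180 26 y [-6.9  2.1] ztop [73.3 75.5]
-170 27 y [-6.5  3.9] ztop [74.2 75.9]
-160 37 y [-6.7 11.8] ztop [72.6 76.5]
-150 45 y [-8.5 11.6] ztop [72.4 76.1]
-140 26 y [-6.5  3.3] ztop [73.  76.1]
-130 26 y [-7.5  0.8] ztop [73.3 76.4]
-120 29 y [-6.8  2.4] ztop [73.5 75.1]
-110 26 y [-7.2  3.7] ztop [73.4 75.7]
-100 24 y [-6.9  1.1] ztop [72.8 75.6]
-90 30 y [-7.   3.1] ztop [73.2 75.3]
-80 29 y [-6.9  4. ] ztop [73.2 75.9]
-70 18 y [-7.   1.8] ztop [73.1 74.9]
```

View pics/s8.png

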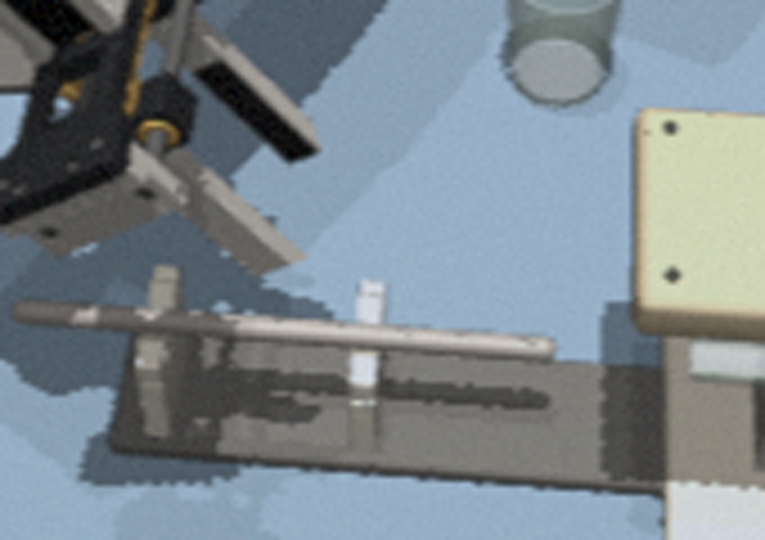

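Request:
jog_arm(turn=[[0, 0, -7], [0, 0, -7], [0, 0, -7], [0, 0, -7], [0, 0, -7], [0, 0, 0]], dp=[[0.4, -0.7, 0.1], [0.5, -0.6, 0], [0.5, -0.5, 0], [0.6, -0.5, 0], [0.7, -0.4, 0], [0, 0, 0]], gripper=[0.4, 0.4, 0.4, 0.4, 0.4, 0.4])

```text
clock: 17.15
eef_pos: [653.9, -16.2, 132.0]
eef_rot: [-0.966, 1.546, -0.828]
wrist_force: [-0.5, 0.4, 0.2]
finger_gap: 56.0
```

```bash
python3 - <<'E'
from h import *
from cell import camera,calibration
local('d');rows('d',[-192,1,69.],0,4)
c=calibration("wrist"); p,d=camera("wrist"); np.savez("pics/w9.npz",p=p,d=d,K=c["K"],T=c["world_from_camera"])
cv2.imwrite("pics/w9.png",p[:,:,::-1])
shaftprof("w9",-340,-20)
E
```

```text
clk 17.15 grasp in d [-198.8   -0.9  150.8] toolx [-0.021 -0.014 -1.   ] toolz [ 0.002 -1.     0.014] wf [0.5 0.4 0.2] gap 56.0 q [-0.07  0.58  1.29 -0.02  1.25 -0.21]
0 dp [ 2.04  0.22 -0.08] turn [0.02 0.2  0.29]
1 dp [ 2.04  0.21 -0.08] turn [0.02 0.2  0.29]
2 dp [ 2.04  0.2  -0.07] turn [0.02 0.2  0.29]
3 dp [ 2.04  0.19 -0.06] turn [0.02 0.2  0.29]
-300 30 y [-3.7  6.5] ztop [73.5 74.9]
-290 122 y [-4.6  6.5] ztop [73.9 75.2]
-280 123 y [-4.6  6.4] ztop [74.  75.5]
-270 129 y [-4.5  6.3] ztop [74.2 75.3]
-260 196 y [-9.2 10.8] ztop [72.9 75.4]
-250 331 y [-10.   12.1] ztop [70.4 75.1]
-240 147 y [-4.4  7. ] ztop [73.8 75.5]
-230 148 y [-4.4  6.9] ztop [74.  75.5]
-220 149 y [-4.3  6.8] ztop [73.9 75.5]
-210 157 y [-4.3  6.7] ztop [74.  75.7]
-200 161 y [-4.3  6.6] ztop [74.1 75.8]
-190 163 y [-4.2  6.5] ztop [74.1 75.5]
-180 168 y [-4.2  6.4] ztop [73.9 75.6]
-170 171 y [-4.1  6.3] ztop [74.  75.6]
-160 272 y [-9.  11.1] ztop [73.  75.4]
-150 347 y [-9.6 11.8] ztop [72.1 75.4]
-140 193 y [-4.   6.9] ztop [74.  75.6]
-130 224 y [-4.8  6.8] ztop [73.9 75.6]
-120 219 y [-4.7  6.7] ztop [74.  75.5]
-110 227 y [-4.7  6.6] ztop [73.9 75.4]
-100 230 y [-4.6  6.5] ztop [73.9 75.6]
-90 240 y [-4.6  6.4] ztop [74.  75.6]
-80 244 y [-4.5  6.3] ztop [74.1 75.6]
-70 205 y [-3.8  6.2] ztop [73.8 75.6]
```

View pics/w9.png

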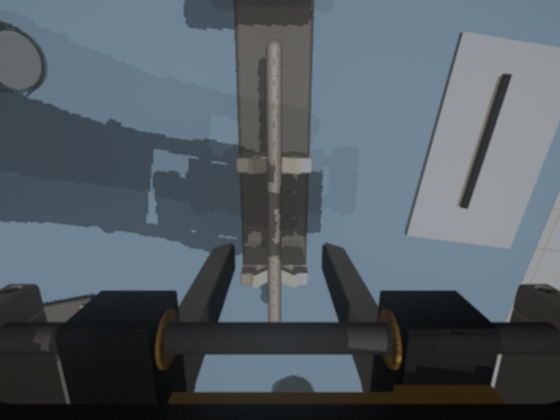

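Aligned. Back end measured at −62/−63; descend and grip at the middle (about −192).

Request:
jog_arm(turn=[[0, 0.2, 0.3], [0, 0.2, 0.3], [0, 0.2, 0.3], [0, 0.2, 0.3], [0, 0, 0], [0, 0, 0]], dp=[[2.2, 0.2, -0.1], [2.1, 0.2, -0.1], [2.0, 0.2, -0.1], [1.6, 0.2, 0], [0, 0, 0], [0, 0, 0]], gripper=[0.4, 0.4, 0.4, 0.4, 0.4, 0.4])

```text
clock: 17.95
eef_pos: [650.0, -11.3, 45.9]
eef_rot: [1.911, 1.561, 2.045]
wrist_force: [0.2, -0.8, 0.4]
finger_gap: 56.2
```

```bash
python3 - <<'E'
from h import *
local('d');rows('d',[-192,1,69.],0,1)
E
```

```text
clk 17.95 grasp in d [-194.     2.    64.7] toolx [ 0.009  0.003 -1.   ] toolz [-0.003 -1.    -0.003] wf [-0.8 -0.   0.4] gap 56.2 q [-0.08  0.68  1.35  0.01  1.12 -0.22]
0 dp [-0.42  0.18  0.1 ] turn [-0.18 -0.18 -0.51]
```

Request:
jog_arm(turn=[[-0.2, -0.2, -0.5], [0, 0, 0], [0, 0, 0], [0, 0, 0], [0, 0, 0], [0, 0, 0], [0, 0, 0], [0, 0, 0]], dp=[[-0.4, 0.2, 0.1], [0, 0, 0], [0, 0, 0], [0, 0, 0], [0, 0, 0], [0, 0, 0], [0, 0, 0], [0, 0, 0]], gripper=[0.4, 1, 1, 1, 1, 1, 1, 1], grip_force=50)

```text
clock: 18.95
eef_pos: [650.5, -9.2, 52.4]
eef_rot: [-0.973, 1.57, -0.835]
wrist_force: [-0.6, 1.0, 0.9]
finger_gap: 10.6
```

```bash
python3 - <<'E'
from h import *
local('d');rows('d',[-192,1,69.],0,1)
E
```

```text
clk 18.95 grasp in d [-191.8    1.2   71.2] toolx [-0.001 -0.001 -1.   ] toolz [ 0.001 -1.     0.001] wf [1.1 0.4 0.9] gap 10.6 q [-0.07  0.67  1.35 -0.    1.12 -0.21]
0 dp [ 0.22 -0.02  0.02] turn [0.05 0.03 0.05]
```

Request:
jog_arm(turn=[[0, 0, 0], [0, 0, 0], [0, 0, 0], [0, 0, 0], [0, 0, 0], [0, 0, 0]], dp=[[-1.0, 0, 0], [-2.0, 0, 0], [-3.0, 0, 0], [-3.0, 0, 0], [-3.0, 0, 0], [-1.0, 0, 0]], gripper=[1, 1, 1, 1, 1, 1])

```text
clock: 19.7
eef_pos: [650.6, -9.1, 191.9]
eef_rot: [-0.391, 1.567, -0.253]
wrist_force: [-0.1, 0.2, -0.9]
finger_gap: 10.8
```

```bash
python3 - <<'E'
from h import *
from cell import camera,calibration
local('d');local('r');rows('r',[0,0,170.],0,12,-1)
c=calibration("wrist"); p,d=camera("wrist"); np.savez("pics/w10.npz",p=p,d=d,K=c["K"],T=c["world_from_camera"])
cv2.imwrite("pics/w10.png",p[:,:,::-1])
E
```

```text
clk 19.7 grasp in d [-191.7    1.2  210.7] toolx [-0.001 -0.004 -1.   ] toolz [ 0.001 -1.     0.004] wf [ 0.2  0.1 -0.9] gap 10.8 q [-0.07  0.54  1.22 -0.    1.38 -0.21]
clk 19.7 grasp in r [ 167.5 -275.8  210.7] toolx [-0.002 -0.003 -1.   ] toolz [-0.188 -0.982  0.004] wf [ 0.2  0.  -0.9] gap 10.8 q [-0.07  0.54  1.22 -0.    1.38 -0.21]
0 dp [ 0.33 -1.8  -2.  ] turn [-0.91  0.02  0.01]
1 dp [ 0.33 -1.77 -2.02] turn [-0.91  0.02  0.01]
2 dp [ 0.34 -1.74 -2.05] turn [-0.91  0.02  0.01]
3 dp [ 0.34 -1.71 -2.08] turn [-0.91  0.02  0.01]
4 dp [ 0.34 -1.67 -2.11] turn [-0.91  0.02  0.01]
5 dp [ 0.34 -1.64 -2.13] turn [-0.91  0.02  0.01]
6 dp [ 0.34 -1.61 -2.16] turn [-0.91  0.02  0.01]
7 dp [ 0.34 -1.57 -2.18] turn [-0.91  0.02  0.01]
8 dp [ 0.34 -1.54 -2.21] turn [-0.91  0.02  0.01]
9 dp [ 0.34 -1.5  -2.23] turn [-0.91  0.02  0.01]
10 dp [ 0.34 -1.47 -2.25] turn [-0.91  0.02  0.01]
11 dp [ 0.34 -1.43 -2.28] turn [-0.91  0.02  0.01]
```

View pics/w10.png

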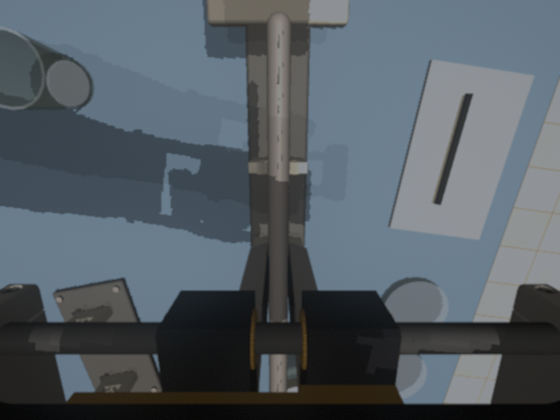

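Request:
jog_arm(turn=[[-0.9, 0, 0], [-0.9, 0, 0], [-0.9, 0, 0], [-0.9, 0, 0], [-0.9, 0, 0], [-0.9, 0, 0], [-0.9, 0, 0], [-0.9, 0, 0]], dp=[[0.2, -1.8, -2.0], [0.2, -1.8, -2.0], [0.2, -1.7, -2.0], [0.2, -1.7, -2.1], [0.2, -1.7, -2.1], [0.2, -1.6, -2.1], [0.2, -1.6, -2.2], [0.2, -1.6, -2.2]], gripper=[1, 1, 1, 1, 1, 1, 1, 1])

```text
clock: 20.75
eef_pos: [506.4, -176.9, 169.0]
eef_rot: [2.58, 1.565, 2.85]
wrist_force: [0.9, -0.2, -0.9]
finger_gap: 10.4
```

```bash
python3 - <<'E'
from h import *
local('r');rows('r',[0,0,175.],0,5,-1)
E
```

```text
clk 20.75 grasp in r [ 55.  -85.4 187.8] toolx [ 0.003  0.004 -1.   ] toolz [-0.057 -0.998 -0.005] wf [-0.4 -0.8 -0.9] gap 10.4 q [-0.4   0.31  1.6  -0.    1.24 -0.67]
0 dp [ 0.26 -1.2  -1.64] turn [-0.66 -0.05 -0.03]
1 dp [ 0.26 -1.18 -1.65] turn [-0.66 -0.05 -0.03]
2 dp [ 0.26 -1.16 -1.67] turn [-0.66 -0.05 -0.03]
3 dp [ 0.26 -1.14 -1.68] turn [-0.66 -0.05 -0.03]
4 dp [ 0.26 -1.12 -1.69] turn [-0.66 -0.05 -0.03]
```

```bash
python3 - <<'E'
from h import *
from cell import camera,calibration
c=calibration("wrist"); p,d=camera("wrist"); np.savez("pics/w11.npz",p=p,d=d,K=c["K"],T=c["world_from_camera"])
cv2.imwrite("pics/w11.png",p[:,:,::-1])
E
```

```text
(no output)
```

View pics/w11.png

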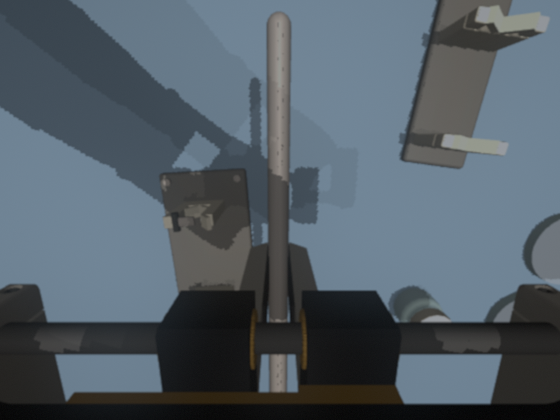

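```bash
python3 - <<'E'
from h import *
p,d,K,T=load("w11"); W=cloud(d,K,T); ok=d>0; F,o=frame('r'); L=(W-o)@F
def rep(nm,lo,hi):
    m=ok&np.all((L>lo)&(L<hi),-1); q=L[m]
    if len(q): print(nm,len(q),np.round(np.percentile(q,2,0),1),np.round(np.percentile(q,98,0),1),np.round(np.median(q,0),1))
rep("base",[-20,-70,6],[110,70,16]); rep("base near85",[75,-70,6],[90,70,16]); rep("base10",[15,-70,6],[40,70,16])
rep("lip",[35,-40,80],[75,-8,95]); rep("lipside",[35,-40,70],[75,-12,95]); rep("y+",[35,14,70],[75,40,95]); rep("keeper",[35,-8,68],[75,12,80])
# rack base by plane/minrect
for n in("w11","scene0","top0"):
    p,d,K,T=load(n); W=cloud(d,K,T); L=(W-o)@F
    m=(d>0)&(L[...,2]>5.5)&(L[...,2]<14)&(abs(L[...,0])<120)&(abs(L[...,1])<75)
    q=L[m]
    for a in(70,80,30,20,-30):
        s=q[abs(q[:,0]-a)<6]
        if len(s)>20: print(n,a,np.round([s[:,1].min(),np.percentile(s[:,1],1),np.percentile(s[:,1],99),s[:,1].max()],1),end=' ')
    print("xend",np.round([np.percentile(q[:,0],.5),np.percentile(q[:,0],99.5)],1))
# shaft
m=ok&(L.shape[0]>0) if 0 else None
p,d,K,T=load("w11"); W=cloud(d,K,T); L=(W-o)@F
s,R,t=cur(); g=t-18.8*R[:,0]; G=(W-g)@R   # tool frame
for a in range(0,150,15):
    mm=ok&(G[...,1]>a)&(G[...,1]<a+15)&(abs(G[...,2])<12)&(abs(G[...,0])<15)
    q=G[mm]
    if len(q)>5: print("tool y",a,len(q),"z",np.round(np.percentile(q[:,2],[5,95]),1),"x",np.round(np.percentile(q[:,0],[5,50]),1),"ymax",round(q[:,1].max(),1))
E
```

```text
base 6530 [-17.7 -47.6   8. ] [93.8 47.6 11.8] [36.8 -4.6  9.9]
base near85 1123 [ 75.3 -47.4   8.3] [89.7 47.6 13.3] [82.6 -0.2  9.9]
base10 1266 [ 15.4 -48.1   8.2] [39.1 47.  11.3] [ 24.6 -11.7   9.8]
lip 107 [ 49.6 -22.7  80.5] [ 61.4 -14.1  89.1] [ 55.7 -19.8  86.8]
lipside 192 [ 49.8 -22.6  70.7] [ 61.4 -12.5  89. ] [ 56.7 -19.9  82.1]
y+ 152 [47.5 14.4 72.4] [64.1 25.1 78.4] [56.1 19.5 76.1]
keeper 204 [47.7 -4.1 74.1] [63.7 11.8 78.7] [55.8  4.8 76.6]
w11 70 [-49.1 -48.4  48.9  50. ] w11 80 [-49.3 -48.6  48.5  49.7] w11 30 [-49.3 -48.8  48.1  50. ] w11 20 [-49.4 -48.6  48.6  49.9] w11 -30 [-38.4 -36.6  48.8  49.9] xend [-51.6  94.8]
scene0 70 [-51.9 -51.4  44.7  45.4] scene0 80 [-51.4 -51.2  45.9  49.1] scene0 30 [-53.7 -51.5  44.6  45.4] scene0 20 [-53.7 -51.8  47.2  48.1] scene0 -30 [-53.6 -52.4  43.8  49.1] xend [-94.   93.5]
top0 70 [-47.4 -46.8  49.7  51.1] top0 80 [-48.1 -47.5  51.   56.5] top0 30 [-47.7 -47.1  48.7  49.3] top0 20 [-47.7 -47.   48.7  51. ] top0 -30 [-48.1 -46.6  50.1  50.9] xend [-92.6  95.2]
tool y 0 937 z [-10.6  10.6] x [-12.5  -3.3] ymax 15.0
tool y 15 513 z [-3.2  7.1] x [-4.7 -3.2] ymax 30.0
tool y 30 583 z [-3.2  7.4] x [-4.6 -3. ] ymax 45.0
tool y 45 609 z [-3.1  7.3] x [-4.7 -3.2] ymax 60.0
tool y 60 643 z [-2.9  7.1] x [-4.7 -3.2] ymax 74.8
tool y 75 707 z [-2.8  7.5] x [-4.7 -3.2] ymax 89.9
tool y 90 774 z [-3.2  7.4] x [-4.8 -3.2] ymax 105.0
tool y 105 836 z [-3.1  7.3] x [-4.8 -3.2] ymax 120.0
tool y 120 631 z [-2.9  7.6] x [-4.8 -3. ] ymax 132.6
```

```bash
python3 - <<'E'
from h import *
local('r');rows('r',[0,0,165.],0,5,-1)
E
```

```text
clk 20.8 grasp in r [ 53.7 -83.3 187.4] toolx [ 0.003  0.006 -1.   ] toolz [-0.058 -0.998 -0.006] wf [-1.5  1.6 -1.4] gap 10.6 q [-0.41  0.3   1.6  -0.    1.24 -0.68]
0 dp [ 0.45 -1.17 -1.6 ] turn [-0.66 -0.06 -0.03]
1 dp [ 0.45 -1.15 -1.61] turn [-0.66 -0.06 -0.03]
2 dp [ 0.45 -1.13 -1.62] turn [-0.66 -0.06 -0.03]
3 dp [ 0.45 -1.11 -1.64] turn [-0.66 -0.06 -0.03]
4 dp [ 0.45 -1.09 -1.65] turn [-0.66 -0.06 -0.03]
```

Confirmed: it was settling motion (2.1 mm), so the shaft is centred in the pads.

Request:
jog_arm(turn=[[-0.7, 0, 0], [-0.7, 0, 0], [-0.7, 0, 0], [-0.6, 0, 0], [-0.6, 0, 0], [0, 0, 0], [0, 0, 0]], dp=[[0.4, -1.2, -1.6], [0.4, -1.2, -1.6], [0.4, -1.1, -1.6], [0.4, -1.1, -1.6], [0.4, -1.0, -1.6], [0, 0, 0], [0, 0, 0]], gripper=[1, 1, 1, 1, 1, 1, 1])

```text
clock: 21.68
eef_pos: [441.0, -256.0, 144.3]
eef_rot: [2.414, 1.558, 2.741]
wrist_force: [-0.2, -0.3, -1.5]
finger_gap: 10.5
```

```bash
python3 - <<'E'
from h import *
local('r');rows('r',[0.5,0.3,100.],0,5,-1)
E
```

```text
clk 21.68 grasp in r [  0.9   1.8 163.1] toolx [ 0.009  0.01  -1.   ] toolz [-0.001 -1.    -0.01 ] wf [-0.2  0.3 -1.5] gap 10.5 q [-0.6   0.28  1.7  -0.    1.18 -0.92]
0 dp [ 1.26 -0.02  0.05] turn [-0.01 -0.11 -0.1 ]
1 dp [ 1.26 -0.02  0.04] turn [-0.01 -0.11 -0.1 ]
2 dp [ 1.26 -0.02  0.04] turn [-0.01 -0.11 -0.1 ]
3 dp [ 1.26 -0.02  0.04] turn [-0.01 -0.11 -0.1 ]
4 dp [ 1.26 -0.01  0.04] turn [-0.01 -0.11 -0.1 ]
```

Request:
jog_arm(turn=[[0, -0.3, -0.2], [0, -0.2, -0.2], [0, 0, -0.1], [0, 0, 0], [0, 0, 0], [0, 0, 0]], dp=[[1.5, 0, 0.1], [1.5, 0, 0.1], [1.5, 0, 0], [1.3, 0, 0], [0, 0, 0], [0, 0, 0]], gripper=[1, 1, 1, 1, 1, 1])

```text
clock: 22.42
eef_pos: [444.8, -253.2, 84.5]
eef_rot: [-1.524, 1.57, -1.195]
wrist_force: [-0.1, 0.6, -0.8]
finger_gap: 10.8
```

```bash
python3 - <<'E'
from h import *
from cell import camera,calibration
local('r');rows('r',[0.5,0.3,85.],0,1,-1)
for n in("wrist","scene"):
    c=calibration(n); p,d=camera(n); np.savez(f"pics/{n}12.npz",p=p,d=d,K=c["K"],T=c["world_from_camera"])
    W=cloud(d,c["K"],c["world_from_camera"]);F,o=frame('r');L=(W-o)@F;ok=d>0
    for a in range(-130,140,20):
        q=L[ok&(L[...,0]>a)&(L[...,0]<a+20)&(abs(L[...,1])<10)&(L[...,2]>85)&(L[...,2]<110)]
        if len(q)>5: print(n,a,len(q),np.round(np.percentile(q[:,1],[3,97]),1),np.round(np.percentile(q[:,2],[50,95]),1))
a=cv2.resize(p[140:240,120:270],None,fx=5,fy=5,interpolation=cv2.INTER_CUBIC); cv2.imwrite("pics/s12.png",a[:,:,::-1])
E
```

```text
clk 22.43 grasp in r [  2.6  -2.5 103.3] toolx [-0.001 -0.    -1.   ] toolz [ 0.001 -1.     0.   ] wf [ 0.6 -0.1 -0.8] gap 10.8 q [-0.59  0.35  1.75 -0.    1.03 -0.92]
0 dp [ 1.83 -0.21 -0.28] turn [0.08 0.   0.05]
wrist -90 347 [-8.2  3.1] [106.1 107.5]
wrist -70 333 [-8.   2.9] [106.2 107.7]
wrist -50 66 [-7.7  3.4] [105.5 107.4]
wrist -30 572 [-7.7  3.3] [106.2 107.6]
wrist -10 626 [-8.5  3.6] [106.3 107.8]
wrist 10 830 [-7.9  8.9] [106.  107.7]
wrist 30 781 [-8.2  3.4] [106.  107.6]
wrist 50 838 [-8.   3.2] [106.1 107.7]
wrist 70 920 [-7.9  3. ] [106.1 107.7]
wrist 90 1035 [-8.1  3. ] [106.  107.6]
wrist 110 1147 [-7.9  3.2] [106.  107.5]
wrist 130 113 [-7.3  2. ] [105.  106.6]
scene -130 29 [-9.8 -2.7] [104.  108.5]
scene -110 35 [-9.9 -0.8] [105.  108.8]
scene -90 32 [-9.8 -2.1] [105.  107.7]
scene -70 35 [-9.8 -1.7] [105.2 109. ]
scene -50 35 [-9.8 -0.9] [104.9 108.3]
scene -30 30 [-9.4 -0.8] [104.8 108.3]
scene 10 35 [-9.7 -2.5] [105.1 107.6]
scene 30 34 [-9.3 -0.5] [104.6 107.8]
scene 50 33 [-9.5 -2.4] [104.6 107.3]
scene 70 33 [-9.9 -1.4] [104.4 107.8]
scene 90 30 [-9.6  0.5] [105.1 108.5]
scene 110 35 [-9.9 -1.9] [105.1 107.8]
```

View pics/s12.png

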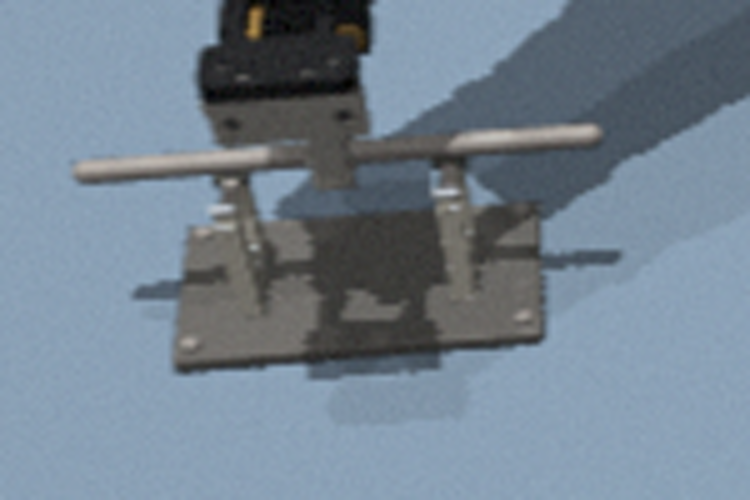

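Request:
jog_arm(turn=[[0, 0, 0], [0, 0, 0]], dp=[[0.2, -0.2, -0.3], [0, 0, 0]], gripper=[1, 1])

```text
clock: 22.78
eef_pos: [442.6, -256.5, 83.0]
eef_rot: [-1.174, 1.569, -0.845]
wrist_force: [-1.1, 0.5, -0.7]
finger_gap: 10.8
```

```bash
python3 - <<'E'
from h import *
local('r');rows('r',[0.5,0.3,85.],0,1,-1)
E
```

```text
clk 22.77 grasp in r [  0.2   0.7 101.8] toolx [-0.002 -0.001 -1.   ] toolz [ 0.001 -1.     0.001] wf [ 0.8  0.9 -0.7] gap 10.8 q [-0.6   0.35  1.76 -0.    1.03 -0.92]
0 dp [1.68 0.04 0.04] turn [0.07 0.05 0.11]
```

Request:
jog_arm(turn=[[0, 0, 0], [0, 0, 0], [0, 0, 0], [0, 0, 0], [0, 0, 0]], dp=[[0.7, 0, 0], [0.7, 0, 0], [0.6, 0, 0], [0.6, 0, 0], [0, 0, 0]], gripper=[1, 1, 1, 1, 1])

```text
clock: 23.4
eef_pos: [443.7, -256.9, 56.2]
eef_rot: [-0.9, 1.566, -0.572]
wrist_force: [2.9, 2.5, 2.7]
finger_gap: 10.3
```

```bash
python3 - <<'E'
from h import *
local('r');rows('r',[0.5,0.3,48.],0,1,-1)
E
```

```text
clk 23.4 grasp in r [-0.5 -0.2 75. ] toolx [-0.004 -0.003 -1.   ] toolz [ 0.001 -1.     0.003] wf [ 1.4 -3.5  2.7] gap 10.3 q [-0.6   0.4   1.77  0.    0.97 -0.92]
0 dp [ 2.7   0.12 -0.06] turn [0.05 0.17 0.22]
```

Request:
jog_arm(turn=[[0, 0.1, 0.1], [0, 0, 0], [0, 0, 0], [0, 0, 0]], dp=[[0.6, 0, -0.05], [0.6, 0, -0.05], [0.6, 0, 0], [0, 0, 0]], gripper=[1, 1, 1, 1])

```text
clock: 23.9
eef_pos: [443.7, -257.4, 38.0]
eef_rot: [-0.901, 1.566, -0.572]
wrist_force: [0.3, -0.5, -0.7]
finger_gap: 10.4
```

```bash
python3 - <<'E'
from h import *
local('r');rows('r',[0.5,0.3,47.],0,1,-1)
E
```

```text
clk 23.9 grasp in r [-1.  -0.  56.8] toolx [-0.003 -0.003 -1.   ] toolz [ 0.001 -1.     0.003] wf [-0.6 -0.2 -0.7] gap 10.4 q [-0.6   0.43  1.78  0.    0.93 -0.93]
0 dp [ 0.98  0.16 -0.04] turn [0.07 0.16 0.2 ]
```

Request:
jog_arm(turn=[[0, 0, 0], [0, 0, 0], [0, 0, 0], [0, 0, 0]], dp=[[0.4, 0.1, 0], [0.4, 0, 0], [0.3, 0, 0], [0, 0, 0]], gripper=[1, 1, 1, 1])

```text
clock: 24.4
eef_pos: [442.9, -256.4, 28.3]
eef_rot: [-1.025, 1.568, -0.696]
wrist_force: [-2.4, 1.5, 1.2]
finger_gap: 10.7
```

```bash
python3 - <<'E'
from h import *
from cell import camera,calibration
local('r')
n="scene"
c=calibration(n); p,d=camera(n)
a=cv2.resize(p[140:240,120:270],None,fx=5,fy=5,interpolation=cv2.INTER_CUBIC); cv2.imwrite("pics/s13.png",a[:,:,::-1])
n="wrist"
c=calibration(n); p,d=camera(n); np.savez("pics/w13.npz",p=p,d=d,K=c["K"],T=c["world_from_camera"])
cv2.imwrite("pics/w13.png",p[:,:,::-1])
E
```

```text
clk 24.4 grasp in r [ 0.2  0.4 47.1] toolx [-0.003 -0.002 -1.   ] toolz [ 0.001 -1.     0.002] wf [2.2 1.8 1.2] gap 10.7 q [-0.6   0.44  1.79 -0.    0.91 -0.92]
```

View pics/s13.png

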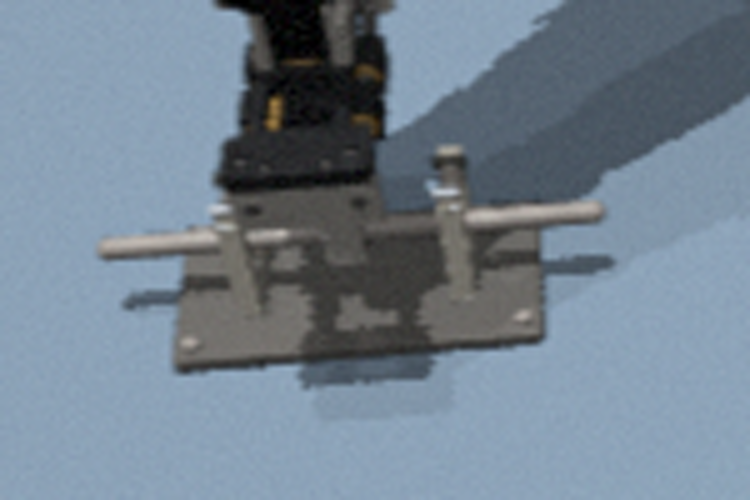

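View pics/w13.png

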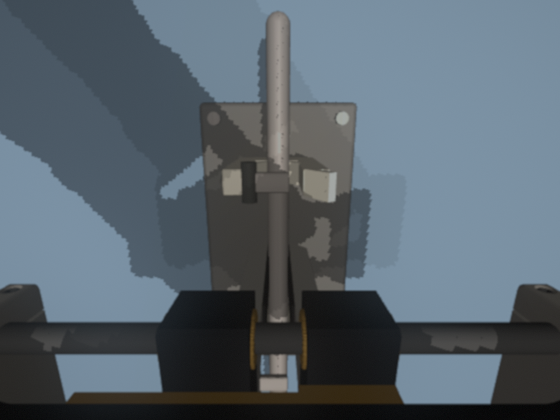

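```bash
python3 - <<'E'
from h import *
p,d,K,T=load("w13"); W=cloud(d,K,T); ok=d>0; F,o=frame('r'); L=(W-o)@F
for a in range(-14,24,4):
    q=L[ok&(abs(L[...,0]-55)<6)&(L[...,1]>a)&(L[...,1]<a+4)]
    if len(q)>3: print("y",a,np.round(np.percentile(q[:,2],[10,50,90]),1),len(q))
q=L[ok&(abs(L[...,0]-90)<20)&(abs(L[...,1])<8)&(L[...,2]>30)]; print("shaft top",np.round(np.percentile(q[:,2],[50,95]),1),np.round(np.percentile(q[:,1],[3,97]),1))
q=L[ok&(L[...,0]>70)&(abs(L[...,1])<8)&(L[...,2]>38)]; print("end x",q[:,0].max())
E
```

```text
y -14 [53.9 76.4 79.5] 384
y -10 [43.  45.  46.9] 171
y -6 [43.5 75.8 77.2] 174
y -2 [50.3 76.4 77.4] 250
y 2 [49.5 76.4 77.4] 246
y 6 [43.4 76.3 77.3] 274
y 10 [46.9 77.6 78.8] 309
y 14 [75.4 77.1 78.6] 231
y 18 [74.8 75.9 76.7] 252
y 22 [68.6 75.8 76.6] 228
shaft top [49.9 51.4] [-4.8  6.3]
end x 131.27090655760773
```

Request:
jog_arm(turn=[[0, 0, 0], [0, 0, 0], [0, 0, 0], [0, 0, 0], [0, 0, 0]], dp=[[0.05, 0, 0], [0, 0, 0], [0, 0, 0], [0, 0, 0], [0, 0, 0]], gripper=[1, 0.5, 0.5, 0.5, 0.5])

```text
clock: 25.12
eef_pos: [442.8, -256.5, 27.9]
eef_rot: [-1.073, 1.568, -0.745]
wrist_force: [-0.2, -0.2, 0.6]
finger_gap: 45.7
```

Request:
jog_arm(turn=[[0, 0, 0], [0, 0, 0], [0, 0, 0], [0, 0, 0], [0, 0, 0], [0, 0, 0], [0, 0, 0]], dp=[[-1.0, 0, 0], [-2.0, 0, 0], [-4.0, 0, 0], [-5.0, 0, 0], [-5.0, 0, 0], [-3.0, 0, 0], [0, 0, 0]], gripper=[0.5, 0.5, 0.5, 0.5, 0.5, 0.5, 0.5])

```text
clock: 26.0
eef_pos: [441.9, -255.7, 238.2]
eef_rot: [-1.016, 1.565, -0.687]
wrist_force: [-0.7, 0.1, -0.7]
finger_gap: 47.2
```

```bash
python3 - <<'E'
from h import *
from cell import camera,calibration
local('r')
F,o=frame('r')
n="scene"
p,d=camera(n); c=calibration(n)
cv2.imwrite("pics/s14f.png",p[:,:,::-1])
L=(cloud(d,c["K"],c["world_from_camera"])-o)@F
for s in(-55,55):
    q=L[(d>0)&(abs(L[...,0]-s)<6)&(L[...,1]>-10)&(L[...,1]<8)&(L[...,2]>66)&(L[...,2]<84)]; print(n,"keeper",s,len(q),np.round(np.median(q,0),1) if len(q) else '')
a=cv2.resize(p[140:240,120:270],None,fx=5,fy=5,interpolation=cv2.INTER_CUBIC); cv2.imwrite("pics/s14.png",a[:,:,::-1])
n="wrist"
c=calibration(n); p,d=camera(n); cv2.imwrite("pics/w14.png",p[:,:,::-1])
L=(cloud(d,c["K"],c["world_from_camera"])-o)@F
for s in(-55,55):
    q=L[(d>0)&(abs(L[...,0]-s)<6)&(L[...,1]>-5)&(L[...,1]<8)]; print(n,"keeper",s,len(q),np.round(np.percentile(q[:,2],[10,50,90]),1) if len(q) else '')
q=L[(d>0)&(abs(L[...,0])<140)&(abs(L[...,1])<4)&(L[...,2]>40)&(L[...,2]<60)]; print(np.round(np.percentile(q,[0.5,50,99.5],axis=0),1))
E
```

```text
clk 26.0 grasp in r [  1.2   1.2 257. ] toolx [-0.005 -0.003 -1.   ] toolz [ 0.001 -1.     0.003] wf [ 0.3  0.6 -0.7] gap 47.2 q [-0.6   0.18  1.59 -0.    1.36 -0.92]
scene keeper -55 15 [-54.7   0.7  76.5]
scene keeper 55 15 [54.6  1.  76.4]
wrist keeper -55 154 [47.3 73.6 77.2]
wrist keeper 55 117 [50.2 76.3 77.7]
[[-123.3   -4.    47.3]
 [  20.8   -0.3   50.4]
 [ 129.6    3.3   52.5]]
```

View pics/s14f.png

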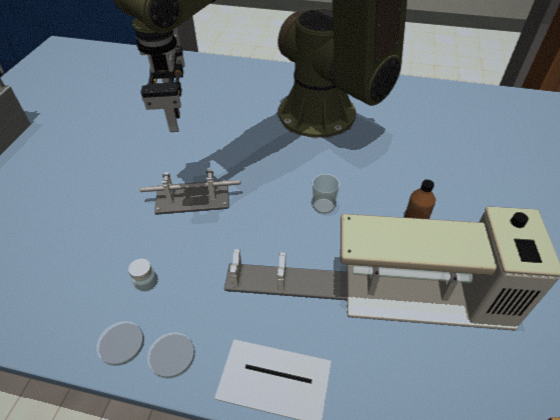

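View pics/w14.png

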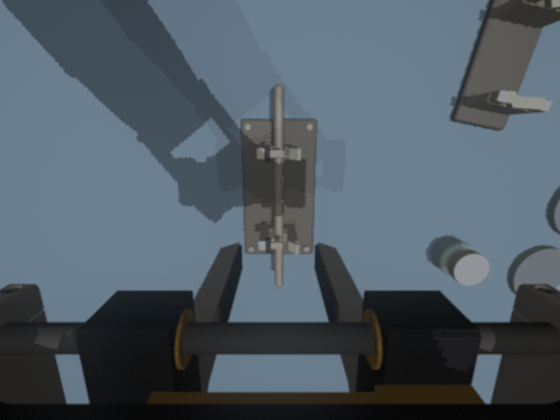

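View pics/s14.png

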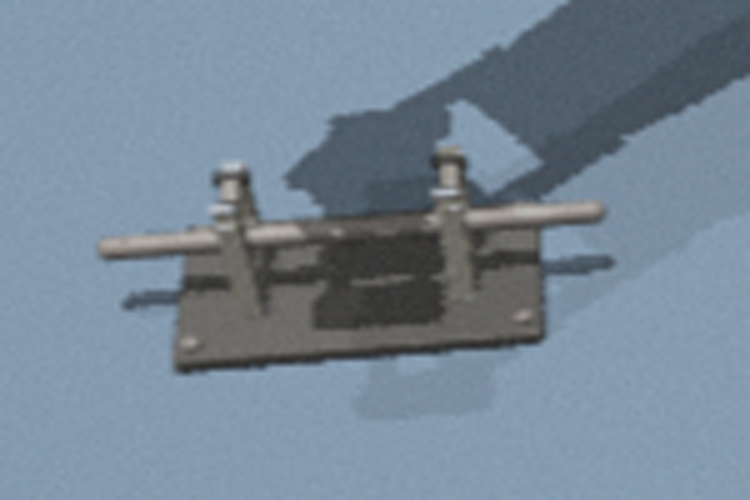

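Shaft seated in both slots with both keepers level over it; the bottle, beaker and jar are at their original pixels. Handing in.

```bash
python3 - <<'E'
from cell import order
print(order.sign_off())
E
```

```text
the job is handed in; nothing more can be done
None
```

The shaft is out of the tube and seated in both slots of the rack. Both keepers are closed over it and the gripper is clear. The job was handed in at about 26 s.

- **Drawing out:** I pulled it in four stretches at the mouth with the hand leaning 35°. I let go three times while the shaft's back part still lay in the tube, each time taking it again nearer the mouth. The fourth pull brought it right out and left it lying on both rests. I then gripped it at its middle with the hand upright and carried it to the rack.
- **Pressing in:** The wrist force readings between moves stayed at or below about 5 N.
- **Last checks:**
  - The shaft's axis is about 45 mm above the bench, and it is centred in the rack to within a few mm.
  - Both keepers read about 76 mm high in the scene picture, which is level.
  - The bottle, beaker and jar stand at the same pixels as at the start.
- **Disagreements:**
  - The scene and top cameras differed by about 5 mm across the dryer. I averaged them, and the wrist camera agreed with the average.
  - In the last wrist view the keeper at x = -55 read a median of 73.6 mm. Pixels of the shaft below are probably mixed into that patch.

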